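Ready the kiln-room glaze bench for the stock count

TASK

Get this glaze bench ready for the stock count: first swing the lamp arm well clear of the plywood board, then stack all the cartons there in one square column, centred on the board with their long sides along its long sides, and at last swing the lamp back so that its shade is over the column. Before you finish, also stand every tipped glaze bottle upright in its lane, in line with the bottles that stand there. Do not knock over the standing bottles or shift the cup, the vase and the bowl.

Things in the scene. Friction and masses are not known exactly. Their poses are not given: they have to be found in the camera images.
- lamp: fixed foot and post of the bench lamp: foot 90 mm across, post 22 mm across and 290 mm high; origin on the bench at the post's axis, which is the hinge axis of the arm
- lamp_arm (a joint): level swing of the lamp arm about the post, rad, counter-clockwise seen from above, -1.7 to 1.7; at 0 the arm points along -x of the lamp's body, towards the robot. It stays where it is left. Arm bar, 18 mm wide, and shade, 72 mm across, lie 243 to 279 mm above the bench
- lamp_grip (a point): middle of the upright round black grip, 20 mm across and 52 mm tall (278 to 330 mm above the bench), on top of the lamp shade's centre, 180 mm from the post's axis
- board: fixed plywood stacking board, 100 mm (its x) by 150 mm (its y, the long way) and 12 mm thick; origin at the centre of its underside, on the bench
- carton1: closed brown cardboard carton with a pale paper band round its middle (all cartons are alike): 56 mm (its x) by 100 mm (its y, the long way) by 40 mm high, 0.3 kg; origin at the middle of the carton; it may lie either way up, z (the 40 mm way) is upright at the start. It may be absent
- carton2: closed brown cardboard carton with a pale paper band round its middle (all cartons are alike): 56 mm (its x) by 100 mm (its y, the long way) by 40 mm high, 0.3 kg; origin at the middle of the carton; it may lie either way up, z (the 40 mm way) is upright at the start. It may be absent
- carton3: closed brown cardboard carton with a pale paper band round its middle (all cartons are alike): 56 mm (its x) by 100 mm (its y, the long way) by 40 mm high, 0.3 kg; origin at the middle of the carton; it may lie either way up, z (the 40 mm way) is upright at the start. It may be absent
- carton4: closed brown cardboard carton with a pale paper band round its middle (all cartons are alike): 56 mm (its x) by 100 mm (its y, the long way) by 40 mm high, 0.3 kg; origin at the middle of the carton; it may lie either way up, z (the 40 mm way) is upright at the start. It may be absent
- carton5: closed brown cardboard carton with a pale paper band round its middle (all cartons are alike): 56 mm (its x) by 100 mm (its y, the long way) by 40 mm high, 0.3 kg; origin at the middle of the carton; it may lie either way up, z (the 40 mm way) is upright at the start. It may be absent
- tipped1: square white plastic glaze bottle with a black screw cap: square body 44 x 44 mm and 76 mm tall, cap 26 mm across whose top is 60 mm above the body's middle; 98 mm in all, 0.2 kg. Origin at the middle of the square body (38 mm above its foot); its z axis runs from foot to cap. It lies on its side across the lane at the start. It may be absent
- tipped2: square white plastic glaze bottle with a black screw cap: square body 44 x 44 mm and 76 mm tall, cap 26 mm across whose top is 60 mm above the body's middle; 98 mm in all, 0.2 kg. Origin at the middle of the square body (38 mm above its foot); its z axis runs from foot to cap. It lies on its side across the lane at the start. It may be absent
- standing1: square white plastic glaze bottle with a black screw cap: square body 44 x 44 mm and 76 mm tall, cap 26 mm across whose top is 60 mm above the body's middle; 98 mm in all, 0.2 kg. Origin at the middle of the square body (38 mm above its foot); its z axis runs from foot to cap. It stands in the lane from the start
- standing2: square white plastic glaze bottle with a black screw cap: square body 44 x 44 mm and 76 mm tall, cap 26 mm across whose top is 60 mm above the body's middle; 98 mm in all, 0.2 kg. Origin at the middle of the square body (38 mm above its foot); its z axis runs from foot to cap. It stands in the lane from the start
- lane: fixed shallow wooden tray, the bottle lane: 420 mm long (its x) and 160 mm wide (its y), floor 8 mm above the bench, lips along its long sides 14 mm above the bench; origin at the centre of its underside. The standing bottles are in its middle line
- cup: bystander: blue cup without a handle, 72 mm across, 85 mm high; origin under its centre
- vase: bystander: terracotta vase 90 mm across, 120 mm high; origin under its centre
- bowl: bystander: white bowl 100 mm across, 45 mm high; origin under its centre

How it is judged:
By the outcome, as a careful person would: the job done as asked, in the order asked, and still so for the second after the job is handed in, with the robot touching nothing.
Of carton1, carton2, carton3, carton4, carton5 only 4 to 5 are there at a start; the rules pass over those that are not, and their reading is None.
Of tipped1, tipped2 only 1 to 2 are there at a start; the rules pass over those that are not, and their reading is None.
At some moment in a run one of carton1, carton2, carton3, carton4, carton5 may be knocked a few centimetres aside while the robot is not near it.
Once in a run the grip may slacken for a moment while it holds something.
It also fails if it takes over 208 s, if anything falls off the work surface, if the arm or the gripper's body presses on something with over 40 N, if the wrist force passes 120 N, or if a joint passes its speed limit or range.

ROBOT

A 6-joint arm with a two-finger parallel gripper is mounted at the origin on the work surface. World frame = base frame: x ahead of the robot, y to its left, z up, the work surface at z = 0. Lengths are in m, angles in rad, forces in N, time in s.
With the tool pointing down it reaches from about 0.35 to 0.875 m from the base axis. Payload 4.2 kg.
Tool frame: the origin (TCP) lies on the mounting face of the last link; the fingertips stand 173 mm ahead of it and the grasp point (between the pads) lies 155 mm ahead of it (env.tcp_to_grasp is the distance from the TCP to the grasp point, in m); z points along the fingers, y is the line along which they close (so a half turn about z gives the same grasp; the last joint's range is limited). The gripper opens to 85 mm and grips with 20 to 120 N. Pads are 22 mm wide; open, the fingers measure 114 mm over their backs; the gripper's body (76 mm by 85 mm) begins 54 mm behind the grasp point. The pads swing forward as they close: fully open they stand 13 mm farther back than shut.
Start: joints at [-0.932, 0.385, 0.008, 0, -1.194, -0.259], TCP at [0.232, -0.58, 0.405] pointing down, gripper open.
Joint ranges: [-3.14, 3.14], [-1.21, 2.06], [-1.07, 1.41], [-3.16, 2.05], [-2.99, -0.16], [-3.1, 3.1]. Speed limits (rad/s): [2.79, 2.79, 3.14, 3.14, 3.14, 3.14].

INTERFACE

Orientations are given as [roll, pitch, yaw] about the fixed x, y, z axes, in that order (R = Rz(yaw) Ry(pitch) Rx(roll)).
In Python, from plant import read_state, read_camera, calibration, ticket, env gives the robot as it stands.
- The arm moves only by the tool step_arm, never from a script. Its argument "motion" is a list that holds one entry, the list of rows, each a list of 7 numbers: the shift along the tool's x, y, z in mm, then the turn, a rotation vector about the tool's x, y, z in rad, then the opening, from -1 (shut) to 1 (fully open). A call has exactly 8 rows; each row is the pose to reach, as a shift and turn from the pose commanded when the call began, along the tool's axes at that moment; what a row does not reach only later rows make up. A row lasts 1/12 s, in which the tool goes at most 41.7 mm and 7.16 degrees, less where a joint would pass 70% of its speed; a pose out of reach is approached as far as the arm can. A call with a gripper value outside its range is refused whole. The fingers move at their own pace and stop on an object; the grip force is fixed at half the most. Time passes only in rows, so rows that repeat a pose let the fingers close, or fill a call up. It gives the time, the measured TCP pose, the force, the opening and the grip force at its end, in the units of the state.
- read_state(): the state, without advancing time (a new reading comes with each control period).
- read_camera(name): name is "side" or "top"; returns the picture (384x512x3 uint8, red, green, blue); there is no depth.
- calibration(name): a dict with "fx", "fy", "cx", "cy" (pixels), "R" (3x3) and "t" (3): a world point X has camera coordinates R X + t. Camera axes: x right, y down, z forward; pixel columns grow to the right and rows downward; lengths in m; the calibration is good to about 2 mm. A picture is of the moment at which its call begins. calibration takes no time and is no camera call.
- ticket.hand_in(): hands the job in; it is judged then, once.
The state is a dict: "time": time; "qpos": joint angles; "qd": joint speeds; "tau": joint torques, N m; "eef_pos": TCP position; "ee_rot": TCP orientation; "contact_force": force on the tool from outside, world axes, zero at the start; "ft_torque": the same for the moment, N m; "grip_width": finger opening in m; "grip_force": force on a finger pad.
Only numpy, scipy, OpenCV 4.12 (cv2) and the standard library are available. Lean on these libraries where they do the work, as an engineer would, in place of code of your own. Each camera call takes 0.05 s, during which the arm holds its last target. There are 200 camera calls.

## Working session

There is one attempt and no reset: what is moved stays moved. The work goes in short steps, Python scripts to look and compute and a tool call to move; the robot and the scene stay as the last step left them, time stands still between calls to the robot, and variables do not carry over. Pictures are saved under pics/ and viewed, at most 17 in all, crops included, and the job is handed in when it is done.

Besides the shell and the picture viewer there is one more tool, called by a JSON object that holds its "name" and its "arguments". step_arm: Moves the arm, as the interface text tells. Its arguments: {"type":"object","properties":{"motion":{"type":"array","items":{"type":"array","items":{"type":"array","items":{"type":"number"}}}}},"required":["motion"]}

```bash
mkdir -p pics; ls; python3 - <<'E'
from plant import *
import cv2
for n in("top","side"):
    cv2.imwrite(f"pics/{n}0.png",cv2.cvtColor(cv2.resize(read_camera(n),(800,600),interpolation=cv2.INTER_CUBIC),cv2.COLOR_RGB2BGR)); print(n,calibration(n))
s=read_state();print(s["time"],s["eef_pos"],s["ee_rot"],s["grip_width"],env.tcp_to_grasp)
E
```

```text
pics
top {'fx': 416.46672088120727, 'fy': 416.46672088120727, 'cx': 254.27582425842542, 'cy': 188.92822682940752, 'R': array([[ 0.00292677, -0.99991429, -0.01276081],
       [-0.9963631 , -0.00182919, -0.08518936],
       [ 0.08515872,  0.01296373, -0.99628306]]), 't': array([-0.06792827,  0.5525961 ,  1.60525435])}
side {'fx': 385.537407577386, 'fy': 385.537407577386, 'cx': 254.3906440183829, 'cy': 191.57438450914515, 'R': array([[-0.93940065, -0.34270902, -0.0087716 ],
       [-0.20110906,  0.57162108, -0.7954901 ],
       [ 0.27763566, -0.74551987, -0.6059031 ]]), 't': array([0.49821599, 0.31469442, 1.12592845])}
0.1 [ 0.23165035 -0.58026809  0.40374065] [ 3.13966272e+00 -7.38894780e-05 -2.76197814e+00] 0.08506334421229518 0.1547
```

View pics/top0.png

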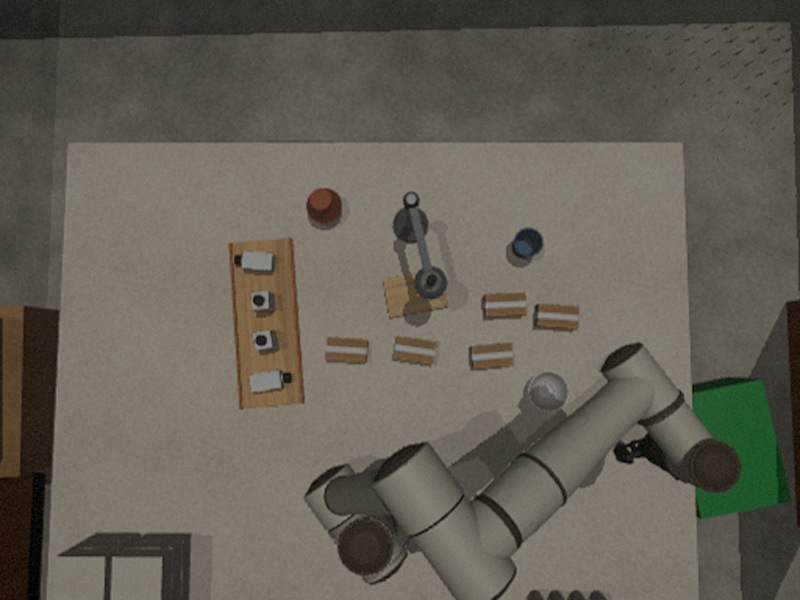

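View pics/side0.png

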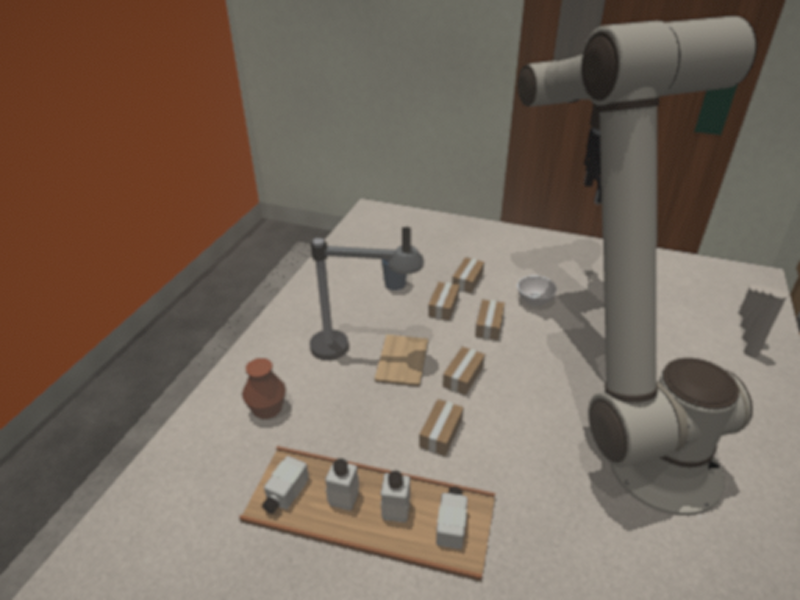

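Five cartons and two tipped bottles are present. The lamp shade is over the right half of the board. Next I enlarge the scene to measure.

```bash
python3 - <<'E'
from plant import *
import cv2
im=cv2.cvtColor(read_camera("top"),cv2.COLOR_RGB2BGR)
cv2.imwrite("pics/topA.png",cv2.resize(im[118:268,195:395],(800,600),interpolation=cv2.INTER_CUBIC))
cv2.imwrite("pics/topB.png",cv2.resize(im[145:265,135:295],(800,600),interpolation=cv2.INTER_CUBIC))
E
```

```text
(no output)
```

View pics/topA.png

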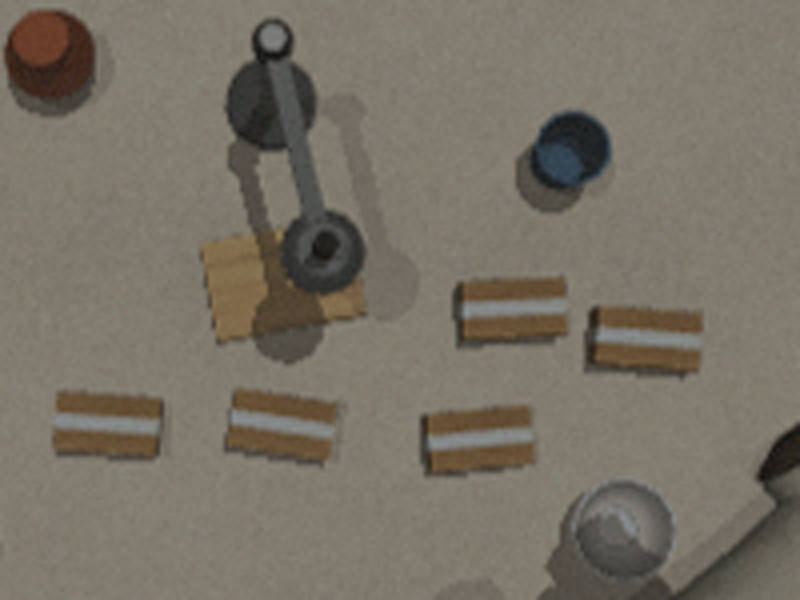

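View pics/topB.png

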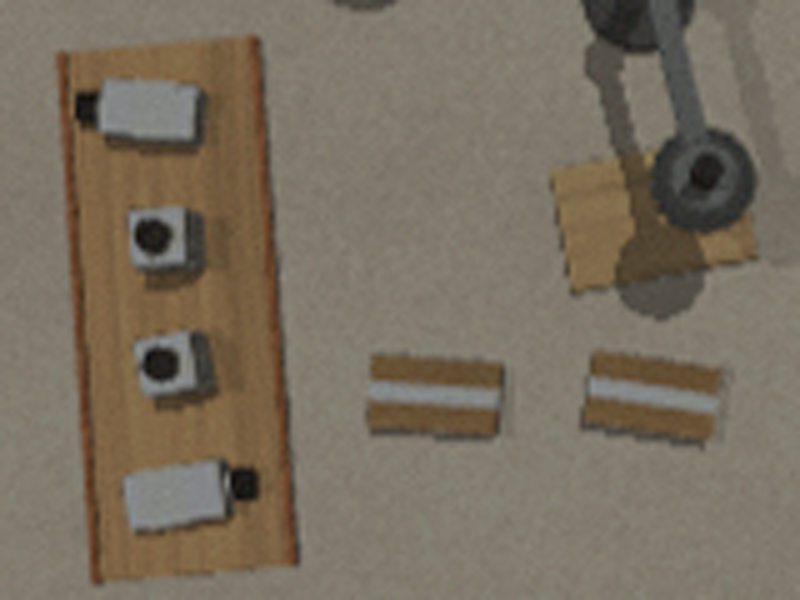

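Crop A (×4, offset 195,118) shows five cartons, the board at (201–366, 247–341), the lamp grip at (325,245) and the post top at (272,38). Crop B (×5, offset 135,145) shows the lane, the tipped bottles at (150,110) and (175,497) and the standing caps at (153,236) and (160,363).

```bash
cat > h.py <<'E'
import numpy as np
from plant import calibration, read_state
CR={"A":(195,118,4),"B":(135,145,5)}
def world(pts,z,crop=None,cam="top"):
    c=calibration(cam); p=np.atleast_2d(np.array(pts,float))
    if crop is not None:
        ox,oy,k=CR[crop] if isinstance(crop,str) else crop
        p=(p+.5)/k-.5+[ox,oy]
    d=np.c_[(p[:,0]-c["cx"])/c["fx"],(p[:,1]-c["cy"])/c["fy"],np.ones(len(p))]@c["R"]
    C=-c["R"].T@c["t"]
    return C+d*((z-C[2])/d[:,2])[:,None]
def rect(name,pts,z,crop,lr,ud):
    """corners TL TR BR BL in picture; centre, yaw of image-horizontal edge (from +y), sizes"""
    w=world(pts,z,crop)[:,:2]; c=w.mean(0)
    e=(w[0]+w[3]-w[1]-w[2])/2; f=(w[0]+w[1]-w[2]-w[3])/2
    a1=np.arctan2(-e[0],e[1]); a2=np.arctan2(f[1],f[0])
    print(name,"c",c.round(4),"yaw h,v",np.round([a1,a2],3),"size",np.round([np.hypot(*e),np.hypot(*f)],4),(lr,ud))
    return c,a1,a2
E
python3 - <<'E'
from h import *
c=calibration("top");print("cam",-c["R"].T@c["t"])
rect("C1",[(56,391),(162,398),(159,457),(53,452)],.04,"A",.1,.056)
rect("C2",[(234,389),(341,404),(326,462),(226,450)],.04,"A",.1,.056)
rect("C3",[(427,411),(530,406),(533,465),(427,472)],.04,"A",.1,.056)
rect("C4",[(462,282),(566,278),(567,335),(462,341)],.04,"A",.1,.056)
rect("C5",[(598,308),(702,312),(697,374),(594,366)],.04,"A",.1,.056)
b=world([(201,247),(219,341),(366,315)],.012,"A")[:,:2];print("board",b.round(4),"centre",((b[0]+b[2])/2).round(4),"L",np.linalg.norm(b[1]-b[2]),np.linalg.norm(b[0]-b[1]))
e=b[1]-b[2];f=b[0]-b[1];print("yaws",np.arctan2(-e[0],e[1]),np.arctan2(f[1],f[0]))
for z in(.29,.28,.3):print("post top",z,world([(272,38)],z,"A"))
print("foot",world([(272,103)],.01,"A"),"grip",world([(325,245)],.33,"A"),"shade",world([(323,252)],.279,"A"))
rect("lane",[(58,53),(258,38),(297,566),(97,582)],.014,"B",.16,.42)
rect("TA",[(105,79),(201,85),(193,141),(100,137)],.052,"B",.076,.044)
rect("TB",[(123,474),(222,460),(229,517),(133,532)],.052,"B",.076,.044)
rect("S1",[(131,210),(186,206),(188,262),(131,265)],.084,"B",.044,.044)
rect("S2",[(136,342),(190,331),(195,388),(141,397)],.084,"B",.044,.044)
print("capS",world([(153,236),(160,363)],.106,"B"),"capsT",world([(87,109),(245,485)],.03,"B"))
print("bowl",world([(625,528)],.045,"A"),"cup",world([(573,148)],.085,"A"),"vase",world([(40,40)],.12,"A"))
E
```

```text
cam [ 0.41408377 -0.08772173  1.64549621]
C1 c [0.4167 0.0589] yaw h,v [-0.053 -0.041] size [0.1022 0.0575] (0.1, 0.056)
C2 c [ 0.4155 -0.1086] yaw h,v [-0.126 -0.191] size [0.1002 0.058 ] (0.1, 0.056)
C3 c [ 0.4044 -0.2978] yaw h,v [0.06  0.016] size [0.1002 0.0572] (0.1, 0.056)
C4 c [ 0.5288 -0.3327] yaw h,v [ 0.05  -0.003] size [0.1007 0.0561] (0.1, 0.056)
C5 c [ 0.4992 -0.4604] yaw h,v [-0.056 -0.092] size [0.0993 0.058 ] (0.1, 0.056)
board [[ 0.5915 -0.0293]
 [ 0.4987 -0.0474]
 [ 0.5246 -0.1916]] centre [ 0.558  -0.1104] L 0.14655386753580157 0.0945119799606596
yaws 0.17747041622679655 0.19296777896195821
post top 0.29 [[ 0.73518907 -0.09710476  0.29      ]]
post top 0.28 [[ 0.73755798 -0.09717399  0.28      ]]
post top 0.3 [[ 0.73282016 -0.09703554  0.3       ]]
foot [[ 0.73580821 -0.09912311  0.01      ]] grip [[ 0.55868828 -0.1390921   0.33      ]] shade [[ 0.55848929 -0.13942754  0.279     ]]
lane c [0.4857 0.2642] yaw h,v [0.08  0.094] size [0.1578 0.417 ] (0.16, 0.42)
TA c [0.636  0.2804] yaw h,v [-0.052 -0.092] size [0.0735 0.0447] (0.076, 0.044)
TB c [0.3402 0.2535] yaw h,v [0.15  0.168] size [0.0751 0.0441] (0.076, 0.044)
S1 c [0.5363 0.264 ] yaw h,v [0.064 0.039] size [0.0424 0.042 ] (0.044, 0.044)
S2 c [0.4394 0.2571] yaw h,v [0.186 0.11 ] size [0.0412 0.0422] (0.044, 0.044)
capS [[0.53434912 0.26352067 0.106     ]
 [0.44012453 0.25632972 0.106     ]] capsT [[0.64015713 0.33492332 0.03      ]
 [0.34760667 0.20554456 0.03      ]]
bowl [[ 0.32015015 -0.43455857  0.045     ]] cup [[ 0.67811449 -0.38288727  0.085     ]] vase [[0.77358593 0.11797484 0.12      ]]
```

```bash
cat >> h.py <<'E'
G=.1547
def state():
    s=read_state(); p=np.array(s["eef_pos"]); r=s["ee_rot"]
    print("t",round(s["time"],2),"grasp",np.round(p-[0,0,G],4),"rot",np.round(r,3),"w",round(s["grip_width"],4),"q6",np.round(s["qpos"][5],2),"F",np.round(s["contact_force"],1))
    return p-[0,0,G], r[2]
def seq(wps,start=None):
    """tool-down waypoints (x,y,z of grasp, yaw): prints mm shifts and tool-z turn per waypoint, each from the one before"""
    p,y=start or state(); p=np.array(p,float)
    for w in wps:
        d=np.array(w[:3])-p; c,s=np.cos(y),np.sin(y)
        t=np.round(np.array([c*d[0]+s*d[1], s*d[0]-c*d[1], -d[2]])*1000); a=round(-(w[3]-y),2)
        print(w,"->",t,a,"mm",round(np.linalg.norm(t)))
        t/=1000; p=p+[c*t[0]+s*t[1], s*t[0]-c*t[1], -t[2]]; y-=a
E
python3 - <<'E'
from h import *
seq([(.35,-.42,.40,-1.812),(.50,-.25,.41,-.862),(.5585,-.139,.41,.02),(.5585,-.139,.31,.226)])
E
```

```text
t 0.15 grasp [ 0.2317 -0.5803  0.2492] rot [ 3.14  -0.    -2.762] w 0.0854 q6 -0.26 F [-0.  -0.4 -0.1]
(0.35, -0.42, 0.4, -1.812) -> [-169.  105. -151.] -0.95 mm 250
(0.5, -0.25, 0.41, -0.862) -> [-201. -105.  -10.] -0.95 mm 227
(0.5585, -0.139, 0.41, 0.02) -> [ -46. -117.    0.] -0.88 mm 126
(0.5585, -0.139, 0.31, 0.226) -> [ -0.   0. 100.] -0.21 mm 100
```

{"name": "step_arm", "arguments": {"motion": [[[-169,105,-151,0,0,-0.95,1],[-169,105,-151,0,0,-0.95,1],[-169,105,-151,0,0,-0.95,1],[-169,105,-151,0,0,-0.95,1],[-169,105,-151,0,0,-0.95,1],[-169,105,-151,0,0,-0.95,1],[-169,105,-151,0,0,-0.95,1],[-169,105,-151,0,0,-0.95,1]]]}}

```text
time: 0.82
eef_pos: [0.3507, -0.4186, 0.5579]
ee_rot: [-3.137, -0.001, -1.803]
contact_force: [-0.2, -0.3, -0.3]
grip_width: 0.0858
grip_force: 0.0
```

{"name": "step_arm", "arguments": {"motion": [[[-201,-105,-10,0,0,-0.95,1],[-201,-105,-10,0,0,-0.95,1],[-201,-105,-10,0,0,-0.95,1],[-201,-105,-10,0,0,-0.95,1],[-201,-105,-10,0,0,-0.95,1],[-201,-105,-10,0,0,-0.95,1],[-201,-105,-10,0,0,-0.95,1],[-201,-105,-10,0,0,-0.95,1]]]}}

```text
time: 1.48
eef_pos: [0.5009, -0.2487, 0.5649]
ee_rot: [3.141, 0.001, -0.854]
contact_force: [-0.4, -0.3, 0.1]
grip_width: 0.0852
grip_force: 0.0
```

{"name": "step_arm", "arguments": {"motion": [[[-46,-117,0,0,0,-0.88,1],[-46,-117,0,0,0,-0.88,1],[-46,-117,0,0,0,-0.88,1],[-46,-117,0,0,0,-0.88,1],[-46,-117,0,0,0,-0.88,1],[-46,-117,0,0,0,-0.88,1],[-46,-117,0,0,0,-0.88,1],[-46,-117,0,0,0,-0.88,1]]]}}

```text
time: 2.15
eef_pos: [0.5586, -0.1388, 0.5652]
ee_rot: [-3.141, 0.001, 0.021]
contact_force: [0.3, 0.0, -0.1]
grip_width: 0.0854
grip_force: 0.0
```

```bash
python3 - <<'E'
from h import *
seq([(.5585,-.139,.31,.226)])
E
```

```text
t 2.15 grasp [ 0.5586 -0.1388  0.4105] rot [-3.141e+00  1.000e-03  2.100e-02] w 0.0854 q6 1.55 F [ 0.3  0.  -0.1]
(0.5585, -0.139, 0.31, 0.226) -> [ -0.   0. 101.] -0.21 mm 101
```

{"name": "step_arm", "arguments": {"motion": [[[0,0,101,0,0,-0.21,1],[0,0,101,0,0,-0.21,1],[0,0,101,0,0,-0.21,1],[0,0,101,0,0,-0.21,1],[0,0,101,0,0,-0.21,-1],[0,0,101,0,0,-0.21,-1],[0,0,101,0,0,-0.21,-1],[0,0,101,0,0,-0.21,-1]]]}}

```text
time: 2.82
eef_pos: [0.5587, -0.1391, 0.4668]
ee_rot: [3.141, -0.004, 0.228]
contact_force: [0.3, -0.0, -1.0]
grip_width: 0.0388
grip_force: 0.0
```

{"name": "step_arm", "arguments": {"motion": [[[0,0,0,0,0,0,-1],[0,0,0,0,0,0,-1],[0,0,0,0,0,0,-1],[0,0,0,0,0,0,-1],[0,0,0,0,0,0,-1],[0,0,0,0,0,0,-1],[0,0,0,0,0,0,-1],[0,0,0,0,0,0,-1]]]}}

```text
time: 3.48
eef_pos: [0.5586, -0.1391, 0.466]
ee_rot: [3.141, -0.002, 0.228]
contact_force: [-0.9, 0.9, 5.2]
grip_width: 0.0186
grip_force: 58.7
```

Gripped (about 20 mm). Swinging left about the post.

{"name": "step_arm", "arguments": {"motion": [[[0,-11,0,0,0,0.0625,-1],[1,-22,0,0,0,0.125,-1],[3,-34,0,0,0,0.1875,-1],[6,-45,0,0,0,0.25,-1],[9,-55,0,0,0,0.3125,-1],[12,-66,0,0,0,0.375,-1],[17,-76,0,0,0,0.4375,-1],[22,-86,0,0,0,0.5,-1]]]}}

```text
time: 4.15
eef_pos: [0.56, -0.0498, 0.4661]
ee_rot: [3.141, -0.0, -0.274]
contact_force: [-2.4, 1.4, 5.6]
grip_width: 0.0187
grip_force: 58.9
```

{"name": "step_arm", "arguments": {"motion": [[[0,-11,0,0,0,0.0625,-1],[1,-22,0,0,0,0.125,-1],[3,-34,0,0,0,0.1875,-1],[6,-45,0,0,0,0.25,-1],[9,-55,0,0,0,0.3125,-1],[12,-66,0,0,0,0.375,-1],[17,-76,0,0,0,0.4375,-1],[22,-86,0,0,0,0.5,-1]]]}}

```text
time: 4.82
eef_pos: [0.604, 0.0283, 0.4661]
ee_rot: [-3.141, 0.002, -0.773]
contact_force: [-5.9, 6.2, 7.2]
grip_width: 0.0184
grip_force: 59.0
```

{"name": "step_arm", "arguments": {"motion": [[[0,-11,0,0,0,0.0625,-1],[1,-22,0,0,0,0.125,-1],[3,-34,0,0,0,0.1875,-1],[6,-45,0,0,0,0.25,-1],[9,-55,0,0,0,0.3125,-1],[12,-66,0,0,0,0.375,-1],[17,-76,0,0,0,0.4375,-1],[22,-86,0,0,0,0.5,-1]]]}}

```text
time: 5.48
eef_pos: [0.6803, 0.0761, 0.4661]
ee_rot: [-3.139, 0.004, -1.271]
contact_force: [-3.5, 8.4, 6.5]
grip_width: 0.0184
grip_force: 59.0
```

{"name": "step_arm", "arguments": {"motion": [[[0,0,0,0,0,0,1],[0,0,0,0,0,0,1],[0,0,0,0,0,0,1],[0,0,0,0,0,0,1],[0,0,0,0,0,0,1],[0,0,0,0,0,0,1],[0,0,0,0,0,0,1],[0,0,0,0,0,0,1]]]}}

```text
time: 6.15
eef_pos: [0.6804, 0.0726, 0.4648]
ee_rot: [-3.142, -0.0, -1.272]
contact_force: [-0.1, 0.2, 0.3]
grip_width: 0.0857
grip_force: 0.0
```

{"name": "step_arm", "arguments": {"motion": [[[0,0,-30,0,0,0,1],[0,0,-60,0,0,0,1],[0,0,-90,0,0,0,1],[0,0,-100,0,0,0,1],[0,0,-100,0,0,0,1],[0,0,-100,0,0,0,1],[0,0,-100,0,0,0,1],[0,0,-100,0,0,0,1]]]}}

```text
time: 6.82
eef_pos: [0.6807, 0.0731, 0.5625]
ee_rot: [3.138, 0.0, -1.272]
contact_force: [0.0, -0.1, 1.2]
grip_width: 0.0855
grip_force: 0.0
```

```bash
python3 - <<'E'
from h import *
from plant import *
import cv2
state()
im=cv2.cvtColor(read_camera("top"),cv2.COLOR_RGB2BGR)
cv2.imwrite("pics/top1.png",cv2.resize(im[118:268,195:395],(800,600),interpolation=cv2.INTER_CUBIC))
E
```

```text
t 6.82 grasp [0.6807 0.0731 0.4078] rot [ 3.138  0.    -1.272] w 0.0855 q6 -0.04 F [ 0.  -0.1  1.2]
```

View pics/top1.png

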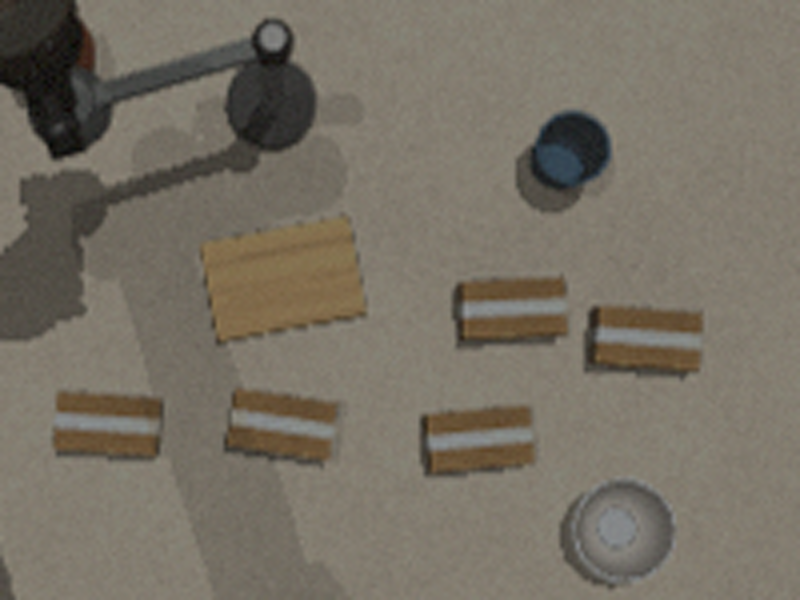

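Lamp is clear to the left; board corners in the crop are (201,246), (347,217), (366,315) and (219,341), cartons unmoved. I'll set up an automatic carton finder for re-checks.

```bash
cat >> h.py <<'E'
import cv2
from plant import read_camera
def cartons(z=.04,ymax=.16,save=None):
    """brown boxes seen from above: centre x,y, yaw of the long side from +y, size; pulled out by half the visible flank"""
    im=read_camera("top"); 
    if save: cv2.imwrite(save,cv2.cvtColor(cv2.resize(im[118:268,195:395],(800,600),interpolation=cv2.INTER_CUBIC),cv2.COLOR_RGB2BGR))
    hsv=cv2.cvtColor(cv2.GaussianBlur(cv2.resize(im,None,fx=4,fy=4,interpolation=cv2.INTER_CUBIC),(5,5),0),cv2.COLOR_RGB2HSV)
    m=((hsv[...,1]>85)&(hsv[...,0]<25)).astype(np.uint8)
    m=cv2.morphologyEx(m,cv2.MORPH_CLOSE,np.ones((25,5),np.uint8))
    C=np.array([.414,-.088])
    for c in cv2.findContours(m,cv2.RETR_EXTERNAL,cv2.CHAIN_APPROX_NONE)[0]:
        if cv2.contourArea(c)<2500: continue
        w=world(c[:,0,:],z,(0,0,4))[:,:2]
        if not(w[:,1].max()<ymax and .3<w[:,0].mean()<.75): continue
        (cx,cy),s,a=cv2.minAreaRect((w*1000).astype(np.float32)); b=cv2.boxPoints(((cx,cy),s,a))
        e=[b[1]-b[0],b[2]-b[1]]; e=max(e,key=np.linalg.norm); e=e if e[1]>0 else -e
        p=np.array([cx,cy])/1000; p=p+.5*.04/1.6*(p-C)
        print("box",p.round(4),"yaw",round(float(np.arctan2(-e[0],e[1])),3),"size",np.round(sorted(s),1))
E
python3 - <<'E'
from h import *
rect("board",[(201,246),(347,217),(366,315),(219,341)],.012,"A",.15,.1)
cartons()
seq([(.50,-.02,.30,-1.55),(.416,-.109,.15,-1.71),(.416,-.109,.025,-1.71)])
E
```

```text
board c [ 0.5593 -0.1104] yaw h,v [0.188 0.189] size [0.1467 0.097 ] (0.15, 0.1)
box [ 0.4036 -0.2994] yaw 0.096 size [ 55.1 101.7]
box [0.4171 0.0611] yaw -0.061 size [ 55. 100.]
box [ 0.4173 -0.1083] yaw -0.149 size [55.3 99.3]
box [ 0.5012 -0.463 ] yaw -0.07 size [ 56.5 105. ]
box [ 0.53   -0.3332] yaw 0.045 size [ 56.2 102.8]
box [ 0.5591 -0.109 ] yaw 0.186 size [ 97.3 146.1]
t 6.92 grasp [0.6808 0.073  0.4084] rot [ 3.139  0.    -1.272] w 0.0854 q6 -0.04 F [ 0.5 -0.7  0.3]
(0.5, -0.02, 0.3, -1.55) -> [ 36. 200. 108.] 0.28 mm 230
(0.416, -0.109, 0.15, -1.71) -> [ 87.  86. 150.] 0.16 mm 194
(0.416, -0.109, 0.025, -1.71) -> [  0.  -0. 125.] -0.0 mm 125
```

{"name": "step_arm", "arguments": {"motion": [[[36,200,108,0,0,0.28,1],[36,200,108,0,0,0.28,1],[36,200,108,0,0,0.28,1],[36,200,108,0,0,0.28,1],[36,200,108,0,0,0.28,1],[36,200,108,0,0,0.28,1],[36,200,108,0,0,0.28,1],[36,200,108,0,0,0.28,1]]]}}

```text
time: 7.58
eef_pos: [0.4992, -0.0209, 0.4567]
ee_rot: [3.141, -0.0, -1.552]
contact_force: [0.3, 0.6, 0.3]
grip_width: 0.0854
grip_force: 0.0
```

{"name": "step_arm", "arguments": {"motion": [[[87,86,150,0,0,0.16,1],[87,86,150,0,0,0.16,1],[87,86,150,0,0,0.16,1],[87,86,150,0,0,0.16,1],[87,86,150,0,0,0.16,1],[87,86,150,0,0,0.16,1],[87,86,150,0,0,0.16,1],[87,86,150,0,0,0.16,1]]]}}

```text
time: 8.25
eef_pos: [0.4179, -0.1086, 0.3079]
ee_rot: [-3.138, 0.0, -1.711]
contact_force: [0.9, -0.5, -0.1]
grip_width: 0.0854
grip_force: 0.0
```

{"name": "step_arm", "arguments": {"motion": [[[0,0,25,0,0,0,1],[0,0,50,0,0,0,1],[0,0,75,0,0,0,1],[0,0,95,0,0,0,1],[0,0,110,0,0,0,1],[0,0,120,0,0,0,1],[0,0,125,0,0,0,1],[0,0,125,0,0,0,1]]]}}

```text
time: 8.92
eef_pos: [0.4173, -0.1083, 0.1816]
ee_rot: [-3.141, 0.0, -1.71]
contact_force: [-0.4, 0.2, 0.0]
grip_width: 0.0854
grip_force: 0.0
```

{"name": "step_arm", "arguments": {"motion": [[[0,0,0,0,0,0,-1],[0,0,0,0,0,0,-1],[0,0,0,0,0,0,-1],[0,0,0,0,0,0,-1],[0,0,0,0,0,0,-1],[0,0,0,0,0,0,-1],[0,0,0,0,0,0,-1],[0,0,0,0,0,0,-1]]]}}

```text
time: 9.58
eef_pos: [0.4166, -0.1088, 0.183]
ee_rot: [-3.138, 0.001, -1.711]
contact_force: [-0.3, 1.1, 6.2]
grip_width: 0.0552
grip_force: 64.2
```

```bash
python3 - <<'E'
from h import *
p,y=state()
seq([(p[0],p[1],.10,y),(.559,-.110,.10,-1.384),(.559,-.110,.039,-1.384)])
E
```

```text
t 9.58 grasp [ 0.4166 -0.1088  0.0283] rot [-3.138e+00  1.000e-03 -1.711e+00] w 0.0552 q6 -0.27 F [-0.3  1.1  6.2]
t 9.58 grasp [ 0.4166 -0.1088  0.0283] rot [-3.138e+00  1.000e-03 -1.711e+00] w 0.0552 q6 -0.27 F [-0.3  1.1  6.2]
(np.float64(0.4166003369318105), np.float64(-0.1088136566741779), 0.1, np.float64(-1.711145612763516)) -> [ -0.   0. -72.] -0.0 mm 72
(0.559, -0.11, 0.1, -1.384) -> [ -19. -141.    0.] -0.33 mm 142
(0.559, -0.11, 0.039, -1.384) -> [ 0. -0. 61.] 0.0 mm 61
```

{"name": "step_arm", "arguments": {"motion": [[[0,0,-36,0,0,0,-1],[0,0,-72,0,0,0,-1],[0,0,-72,0,0,0,-1],[-19,-141,-72,0,0,-0.33,-1],[-19,-141,-72,0,0,-0.33,-1],[-19,-141,-72,0,0,-0.33,-1],[-19,-141,-72,0,0,-0.33,-1],[-19,-141,-72,0,0,-0.33,-1]]]}}

```text
time: 10.25
eef_pos: [0.5617, -0.1099, 0.2531]
ee_rot: [-3.138, -0.001, -1.382]
contact_force: [-0.4, -0.3, -2.9]
grip_width: 0.0549
grip_force: 66.6
```

{"name": "step_arm", "arguments": {"motion": [[[0,0,0,0,0,0,-1],[0,0,15,0,0,0,-1],[0,0,30,0,0,0,-1],[0,0,40,0,0,0,-1],[0,0,48,0,0,0,-1],[0,0,54,0,0,0,-1],[0,0,58,0,0,0,-1],[0,0,60,0,0,0,-1]]]}}

```text
time: 10.92
eef_pos: [0.5578, -0.11, 0.195]
ee_rot: [3.14, -0.0, -1.381]
contact_force: [-11.0, 4.0, 23.9]
grip_width: 0.0555
grip_force: 44.1
```

```bash
python3 - <<'E'
from h import *
state()
E
```

```text
t 10.92 grasp [ 0.5578 -0.11    0.0403] rot [ 3.14  -0.    -1.381] w 0.0555 q6 0.1 F [-11.    4.   23.9]
```

{"name": "step_arm", "arguments": {"motion": [[[0,0,0,0,0,0,1],[0,0,0,0,0,0,1],[0,0,0,0,0,0,1],[0,0,0,0,0,0,1],[0,0,-30,0,0,0,1],[0,0,-70,0,0,0,1],[0,0,-110,0,0,0,1],[0,0,-110,0,0,0,1]]]}}

```text
time: 11.58
eef_pos: [0.5606, -0.1102, 0.3126]
ee_rot: [-3.125, -0.005, -1.38]
contact_force: [1.4, -0.5, 1.1]
grip_width: 0.0854
grip_force: 0.0
```

```bash
python3 - <<'E'
from h import *
cartons(.052)
cartons()
seq([(.4168,.06,.12,-1.626),(.4168,.06,.026,-1.626)])
E
```

```text
box [ 0.4034 -0.298 ] yaw 0.092 size [ 54.9 101.2]
box [ 0.5005 -0.4596] yaw -0.079 size [ 56.4 104.9]
box [ 0.5276 -0.0758] yaw 0.171 size [48.2 69.9]
box [ 0.5292 -0.3313] yaw 0.055 size [ 56.  102.3]
box [ 0.4035 -0.2997] yaw 0.096 size [ 55.  100.7]
box [ 0.5013 -0.4621] yaw -0.075 size [ 56.3 105. ]
box [ 0.5281 -0.0748] yaw 0.155 size [47.7 68.7]
box [ 0.5302 -0.3331] yaw 0.058 size [ 56.5 103.2]
t 11.68 grasp [ 0.5583 -0.11    0.1515] rot [-3.136e+00 -1.000e-03 -1.382e+00] w 0.0856 q6 0.1 F [-0.4 -0.3 -0.7]
(0.4168, 0.06, 0.12, -1.626) -> [-194.  107.   31.] 0.24 mm 224
(0.4168, 0.06, 0.026, -1.626) -> [ 0. -0. 94.] 0.0 mm 94
```

{"name": "step_arm", "arguments": {"motion": [[[-194,107,31,0,0,0.24,1],[-194,107,31,0,0,0.24,1],[-194,107,31,0,0,0.24,1],[-194,107,31,0,0,0.24,1],[-194,107,31,0,0,0.24,1],[-194,107,31,0,0,0.24,1],[-194,107,31,0,0,0.24,1],[-194,107,31,0,0,0.24,1]]]}}

```text
time: 12.35
eef_pos: [0.4157, 0.061, 0.272]
ee_rot: [3.14, -0.001, -1.619]
contact_force: [0.2, -0.2, 0.5]
grip_width: 0.0854
grip_force: 0.0
```

```bash
python3 - <<'E'
from h import *
cartons(.04,save="pics/top2.png")
seq([(.4168,.06,.026,-1.626)])
E
```

```text
box [ 0.4037 -0.2994] yaw 0.101 size [ 55.1 101.7]
box [ 0.5011 -0.4623] yaw -0.078 size [ 56.8 105.4]
box [ 0.5299 -0.3335] yaw 0.047 size [ 57.1 102.1]
box [ 0.559  -0.1092] yaw 0.186 size [ 97.1 145.6]
t 12.4 grasp [0.4164 0.0606 0.1175] rot [ 3.141e+00 -1.000e-03 -1.621e+00] w 0.0853 q6 -0.58 F [ 0.  -0.2  1.2]
(0.4168, 0.06, 0.026, -1.626) -> [ 1. -0. 92.] 0.01 mm 92
```

View pics/top2.png

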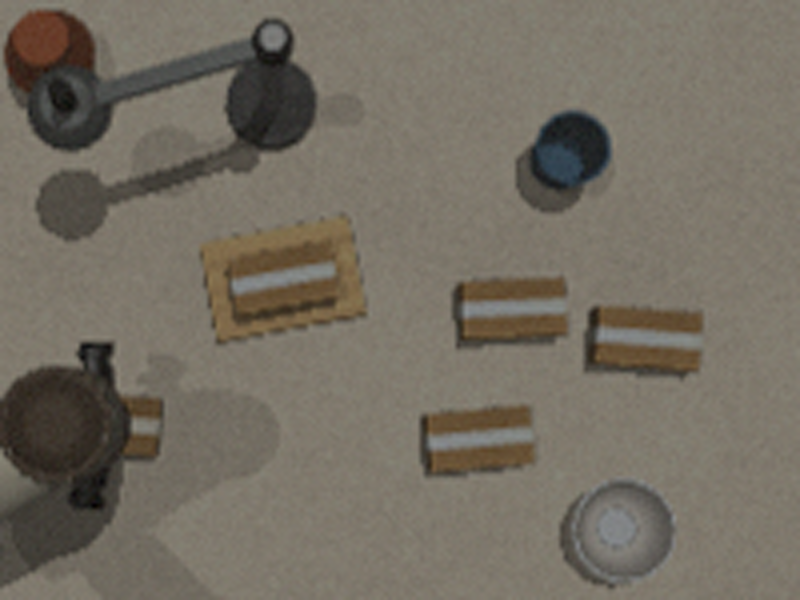

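The first carton sits centred on the board, C1 is in place. Continue.

{"name": "step_arm", "arguments": {"motion": [[[1,0,25,0,0,0,1],[1,0,50,0,0,0,1],[1,0,75,0,0,0,1],[1,0,88,0,0,0,1],[1,0,92,0,0,0,1],[1,0,92,0,0,0,-1],[1,0,92,0,0,0,-1],[1,0,92,0,0,0,-1]]]}}

```text
time: 13.07
eef_pos: [0.4172, 0.0594, 0.1818]
ee_rot: [-3.139, 0.001, -1.622]
contact_force: [-1.5, 0.0, -2.9]
grip_width: 0.0552
grip_force: 63.7
```

{"name": "step_arm", "arguments": {"motion": [[[0,0,0,0,0,0,-1],[0,0,0,0,0,0,-1],[0,0,0,0,0,0,-1],[0,0,0,0,0,0,-1],[0,0,0,0,0,0,-1],[0,0,0,0,0,0,-1],[0,0,0,0,0,0,-1],[0,0,0,0,0,0,-1]]]}}

```text
time: 13.73
eef_pos: [0.4169, 0.0596, 0.1816]
ee_rot: [-3.14, 0.001, -1.621]
contact_force: [1.5, -1.9, 7.2]
grip_width: 0.0551
grip_force: 64.8
```

```bash
python3 - <<'E'
from h import *
p,y=state(); h=p[2]
seq([(p[0],p[1],.14,y),(.559,-.110,.14,-1.384),(.559,-.110,.0525+h,-1.384)],(p,y))
E
```

```text
t 13.73 grasp [0.4169 0.0596 0.0269] rot [-3.140e+00  1.000e-03 -1.621e+00] w 0.0551 q6 -0.58 F [ 1.5 -1.9  7.2]
(np.float64(0.41692321012977185), np.float64(0.059591915965430835), 0.14, np.float64(-1.6214749541351097)) -> [  -0.    0. -113.] -0.0 mm 113
(0.559, -0.11, 0.14, -1.384) -> [ 162. -150.   -0.] -0.24 mm 221
(0.559, -0.11, np.float64(0.07944408568740782), -1.384) -> [ 0. -0. 61.] 0.0 mm 61
```

{"name": "step_arm", "arguments": {"motion": [[[0,0,-40,0,0,0,-1],[0,0,-80,0,0,0,-1],[0,0,-113,0,0,0,-1],[0,0,-113,0,0,0,-1],[20,-20,-113,0,0,-0.05,-1],[50,-50,-113,0,0,-0.1,-1],[80,-75,-113,0,0,-0.15,-1],[100,-95,-113,0,0,-0.15,-1]]]}}

```text
time: 14.4
eef_pos: [0.5067, -0.0471, 0.2926]
ee_rot: [3.14, 0.0, -1.471]
contact_force: [0.9, -0.0, -2.5]
grip_width: 0.0552
grip_force: 66.1
```

```bash
python3 - <<'E'
from h import *
seq([(.559,-.110,.14,-1.384),(.559,-.110,.0525+.027,-1.384)])
E
```

```text
t 14.4 grasp [ 0.5067 -0.0471  0.1379] rot [ 3.14   0.    -1.471] w 0.0552 q6 -0.13 F [ 0.9 -0.  -2.5]
(0.559, -0.11, 0.14, -1.384) -> [ 68. -46.  -2.] -0.09 mm 82
(0.559, -0.11, 0.0795, -1.384) -> [-0.  0. 60.] 0.0 mm 60
```

{"name": "step_arm", "arguments": {"motion": [[[68,-46,-2,0,0,-0.09,-1],[68,-46,-2,0,0,-0.09,-1],[68,-46,-2,0,0,-0.09,-1],[68,-46,-2,0,0,-0.09,-1],[68,-46,-2,0,0,-0.09,-1],[68,-46,20,0,0,-0.09,-1],[68,-46,35,0,0,-0.09,-1],[68,-46,40,0,0,-0.09,-1]]]}}

```text
time: 15.07
eef_pos: [0.5566, -0.1073, 0.251]
ee_rot: [3.136, 0.002, -1.381]
contact_force: [-0.3, 0.2, -3.4]
grip_width: 0.0549
grip_force: 66.0
```

```bash
python3 - <<'E'
from h import *
seq([(.559,-.110,.0525+.027,-1.384)])
E
```

```text
t 15.07 grasp [ 0.5566 -0.1073  0.0963] rot [ 3.136e+00  2.000e-03 -1.381e+00] w 0.0549 q6 0.1 F [-0.3  0.2 -3.4]
(0.559, -0.11, 0.0795, -1.384) -> [ 3. -2. 17.] 0.0 mm 17
```

{"name": "step_arm", "arguments": {"motion": [[[0,0,0,0,0,0,-1],[0,0,4,0,0,0,-1],[0,0,8,0,0,0,-1],[0,0,12,0,0,0,-1],[0,0,12,0,0,0,-1],[0,0,12,0,0,0,-1],[0,0,12,0,0,0,-1],[0,0,12,0,0,0,-1]]]}}

```text
time: 15.73
eef_pos: [0.5588, -0.1084, 0.242]
ee_rot: [-3.141, -0.0, -1.382]
contact_force: [0.4, -0.2, -3.7]
grip_width: 0.055
grip_force: 66.0
```

```bash
python3 - <<'E'
from h import *
seq([(.559,-.110,.0525+.027,-1.384)])
E
```

```text
t 15.73 grasp [ 0.5588 -0.1084  0.0873] rot [-3.141 -0.    -1.382] w 0.055 q6 0.1 F [ 0.4 -0.2 -3.7]
(0.559, -0.11, 0.0795, -1.384) -> [2. 0. 8.] 0.0 mm 8
```

{"name": "step_arm", "arguments": {"motion": [[[2,0,2,0,0,0,-1],[2,0,4,0,0,0,-1],[2,0,6,0,0,0,-1],[2,0,8,0,0,0,-1],[2,0,8,0,0,0,-1],[2,0,8,0,0,0,1],[2,0,8,0,0,0,1],[2,0,8,0,0,0,1]]]}}

```text
time: 16.4
eef_pos: [0.5593, -0.1103, 0.2341]
ee_rot: [-3.141, -0.0, -1.382]
contact_force: [0.8, 0.4, -0.7]
grip_width: 0.0853
grip_force: 0.0
```

{"name": "step_arm", "arguments": {"motion": [[[0,0,0,0,0,0,1],[0,0,0,0,0,0,1],[0,0,-30,0,0,0,1],[0,0,-60,0,0,0,1],[0,0,-80,0,0,0,1],[0,0,-80,0,0,0,1],[0,0,-80,0,0,0,1],[0,0,-80,0,0,0,1]]]}}

```text
time: 17.07
eef_pos: [0.5586, -0.1103, 0.3131]
ee_rot: [3.141, 0.001, -1.382]
contact_force: [0.3, 0.4, -0.5]
grip_width: 0.0854
grip_force: 0.0
```

```bash
python3 - <<'E'
from h import *
cartons()
seq([(.404,-.299,.12,-1.506),(.404,-.299,.026,-1.506)])
E
```

```text
box [ 0.4035 -0.2997] yaw 0.093 size [ 54.9 102. ]
box [ 0.5013 -0.4628] yaw -0.07 size [ 56.3 104.1]
box [ 0.5258 -0.0764] yaw 0.038 size [48.8 73.8]
box [ 0.5299 -0.3331] yaw 0.047 size [ 56.4 102.9]
t 17.12 grasp [ 0.5585 -0.1104  0.1579] rot [ 3.139e+00  1.000e-03 -1.382e+00] w 0.0852 q6 0.1 F [-0.6  0.5  0.6]
(0.404, -0.299, 0.12, -1.506) -> [156. 187.  38.] 0.12 mm 246
(0.404, -0.299, 0.026, -1.506) -> [ 0.  0. 94.] 0.0 mm 94
```

{"name": "step_arm", "arguments": {"motion": [[[156,187,38,0,0,0.12,1],[156,187,38,0,0,0.12,1],[156,187,38,0,0,0.12,1],[156,187,38,0,0,0.12,1],[156,187,38,0,0,0.12,1],[156,187,38,0,0,0.12,1],[156,187,38,0,0,0.12,1],[156,187,38,0,0,0.12,1]]]}}

```text
time: 17.78
eef_pos: [0.4029, -0.2999, 0.2742]
ee_rot: [3.138, 0.001, -1.506]
contact_force: [0.1, -0.7, 1.0]
grip_width: 0.0854
grip_force: 0.0
```

{"name": "step_arm", "arguments": {"motion": [[[0,0,25,0,0,0,1],[0,0,50,0,0,0,1],[0,0,75,0,0,0,1],[0,0,88,0,0,0,1],[0,0,93,0,0,0,1],[0,0,93,0,0,0,1],[0,0,93,0,0,0,-1],[0,0,93,0,0,0,-1]]]}}

```text
time: 18.45
eef_pos: [0.4055, -0.2986, 0.1836]
ee_rot: [-3.14, -0.001, -1.501]
contact_force: [-1.0, -0.3, -0.2]
grip_width: 0.0636
grip_force: 0.0
```

{"name": "step_arm", "arguments": {"motion": [[[0,0,0,0,0,0,-1],[0,0,0,0,0,0,-1],[0,0,0,0,0,0,-1],[0,0,0,0,0,0,-1],[0,0,0,0,0,0,-1],[0,0,0,0,0,0,-1],[0,0,0,0,0,0,-1],[0,0,0,0,0,0,-1]]]}}

```text
time: 19.12
eef_pos: [0.4051, -0.2987, 0.1841]
ee_rot: [-3.14, -0.001, -1.501]
contact_force: [0.5, 2.5, 6.1]
grip_width: 0.0547
grip_force: 65.8
```

```bash
python3 - <<'E'
from h import *
cartons(.092)
p,y=state(); h=p[2]
seq([(p[0],p[1],.17,y),(.559,-.110,.17,-1.384),(.559,-.110,.0925+h,-1.384)],(p,y))
E
```

```text
box [ 0.4985 -0.45  ] yaw -0.084 size [ 54.9 101.6]
box [ 0.5267 -0.3255] yaw 0.052 size [55.2 99. ]
box [ 0.5296 -0.1135] yaw -1.377 size [141.7 143.5]
t 19.17 grasp [ 0.4051 -0.2987  0.0294] rot [-3.140e+00 -1.000e-03 -1.501e+00] w 0.0548 q6 0.38 F [-0.4  2.   6.9]
(np.float64(0.40505014575792037), np.float64(-0.2986894747292191), 0.17, np.float64(-1.5010525912740045)) -> [   0.   -0. -141.] -0.0 mm 141
(0.559, -0.11, 0.17, -1.384) -> [-178. -167.    0.] -0.12 mm 244
(0.559, -0.11, np.float64(0.1219343765905917), -1.384) -> [ 0.  0. 48.] 0.0 mm 48
```

{"name": "step_arm", "arguments": {"motion": [[[0,0,-40,0,0,0,-1],[0,0,-80,0,0,0,-1],[0,0,-120,0,0,0,-1],[0,0,-141,0,0,0,-1],[0,0,-141,0,0,0,-1],[0,0,-141,0,0,0,-1],[0,0,-141,0,0,0,-1],[0,0,-141,0,0,0,-1]]]}}

```text
time: 19.83
eef_pos: [0.4038, -0.2984, 0.3214]
ee_rot: [3.137, 0.003, -1.503]
contact_force: [-0.3, 0.0, -4.4]
grip_width: 0.0556
grip_force: 67.0
```

{"name": "step_arm", "arguments": {"motion": [[[-20,-19,0,0,0,0,-1],[-45,-42,0,0,0,-0.05,-1],[-75,-70,0,0,0,-0.1,-1],[-105,-98,0,0,0,-0.12,-1],[-130,-122,0,0,0,-0.12,-1],[-155,-145,0,0,0,-0.12,-1],[-170,-160,0,0,0,-0.12,-1],[-178,-167,0,0,0,-0.12,-1]]]}}

```text
time: 20.5
eef_pos: [0.5606, -0.1073, 0.3212]
ee_rot: [3.138, 0.001, -1.379]
contact_force: [0.9, -0.8, -3.5]
grip_width: 0.0552
grip_force: 66.9
```

{"name": "step_arm", "arguments": {"motion": [[[0,0,0,0,0,0,-1],[0,0,10,0,0,0,-1],[0,0,20,0,0,0,-1],[0,0,30,0,0,0,-1],[0,0,38,0,0,0,-1],[0,0,40,0,0,0,-1],[0,0,40,0,0,0,-1],[0,0,40,0,0,0,-1]]]}}

```text
time: 21.17
eef_pos: [0.559, -0.11, 0.2837]
ee_rot: [-3.142, -0.0, -1.382]
contact_force: [0.3, 0.7, -3.7]
grip_width: 0.0553
grip_force: 66.9
```

```bash
python3 - <<'E'
from h import *
seq([(.559,-.110,.1205,-1.384)])
E
```

```text
t 21.17 grasp [ 0.559 -0.11   0.129] rot [-3.142 -0.    -1.382] w 0.0553 q6 0.1 F [ 0.3  0.7 -3.7]
(0.559, -0.11, 0.1205, -1.384) -> [0. 0. 9.] 0.0 mm 9
```

{"name": "step_arm", "arguments": {"motion": [[[0,0,2,0,0,0,-1],[0,0,4,0,0,0,-1],[0,0,6,0,0,0,-1],[0,0,8,0,0,0,-1],[0,0,8,0,0,0,-1],[0,0,8,0,0,0,-1],[0,0,8,0,0,0,-1],[0,0,8,0,0,0,-1]]]}}

```text
time: 21.83
eef_pos: [0.5591, -0.1095, 0.2762]
ee_rot: [-3.141, -0.0, -1.381]
contact_force: [-1.7, 1.0, 1.5]
grip_width: 0.055
grip_force: 67.3
```

```bash
python3 - <<'E'
from h import *
state()
E
```

```text
t 21.83 grasp [ 0.5591 -0.1095  0.1215] rot [-3.141 -0.    -1.381] w 0.055 q6 0.1 F [-1.7  1.   1.5]
```

{"name": "step_arm", "arguments": {"motion": [[[0,0,0,0,0,0,1],[0,0,0,0,0,0,1],[0,0,0,0,0,0,1],[0,0,0,0,0,0,1],[0,0,-30,0,0,0,1],[0,0,-60,0,0,0,1],[0,0,-70,0,0,0,1],[0,0,-70,0,0,0,1]]]}}

```text
time: 22.5
eef_pos: [0.5599, -0.1097, 0.3493]
ee_rot: [-3.134, -0.002, -1.381]
contact_force: [0.3, -0.0, -0.5]
grip_width: 0.0854
grip_force: 0.0
```

```bash
python3 - <<'E'
from h import *
cartons()
seq([(.5295,-.333,.12,-1.524),(.5295,-.333,.027,-1.524)])
E
```

```text
box [ 0.5014 -0.4631] yaw -0.065 size [ 56.4 104.9]
box [ 0.5318 -0.0742] yaw 0.212 size [55.3 68.4]
box [ 0.53   -0.3331] yaw 0.051 size [ 56.5 103. ]
box [ 0.5679 -0.1566] yaw -1.41 size [51.8 96.3]
t 22.55 grasp [ 0.5591 -0.1096  0.1923] rot [-3.138 -0.    -1.382] w 0.0854 q6 0.1 F [-0.4  0.2 -0.2]
(0.5295, -0.333, 0.12, -1.524) -> [214.  71.  72.] 0.14 mm 237
(0.5295, -0.333, 0.027, -1.524) -> [-0.  0. 93.] 0.0 mm 93
```

{"name": "step_arm", "arguments": {"motion": [[[36,12,0,0,0,0.02,1],[72,24,0,0,0,0.06,1],[107,36,10,0,0,0.1,1],[214,71,72,0,0,0.14,1],[214,71,72,0,0,0.14,1],[214,71,72,0,0,0.14,1],[214,71,72,0,0,0.14,1],[214,71,72,0,0,0.14,1]]]}}

```text
time: 23.22
eef_pos: [0.5277, -0.3349, 0.2695]
ee_rot: [3.135, 0.003, -1.526]
contact_force: [0.6, 0.4, 0.0]
grip_width: 0.0857
grip_force: 0.0
```

{"name": "step_arm", "arguments": {"motion": [[[0,0,25,0,0,0,1],[0,0,50,0,0,0,1],[0,0,75,0,0,0,1],[0,0,88,0,0,0,1],[0,0,93,0,0,0,1],[0,0,93,0,0,0,1],[0,0,93,0,0,0,-1],[0,0,93,0,0,0,-1]]]}}

```text
time: 23.88
eef_pos: [0.5302, -0.3329, 0.1822]
ee_rot: [-3.139, -0.001, -1.521]
contact_force: [0.4, -0.5, 1.1]
grip_width: 0.0642
grip_force: 0.0
```

{"name": "step_arm", "arguments": {"motion": [[[0,0,0,0,0,0,-1],[0,0,0,0,0,0,-1],[0,0,0,0,0,0,-1],[0,0,0,0,0,0,-1],[0,0,0,0,0,0,-1],[0,0,0,0,0,0,-1],[0,0,0,0,0,0,-1],[0,0,0,0,0,0,-1]]]}}

```text
time: 24.55
eef_pos: [0.5302, -0.3332, 0.1826]
ee_rot: [-3.139, -0.001, -1.521]
contact_force: [0.3, 2.9, 7.0]
grip_width: 0.0549
grip_force: 66.5
```

```bash
python3 - <<'E'
from h import *
cartons(.132,save="pics/top3.png")
p,y=state(); h=p[2]
seq([(p[0],p[1],.21,y),(.559,-.110,.21,-1.384),(.559,-.110,.1325+h,-1.384)],(p,y))
E
```

```text
box [ 0.5037 -0.4468] yaw -0.285 size [85.3 97.7]
box [ 0.5596 -0.089 ] yaw -1.389 size [103.4 116.1]
t 24.6 grasp [ 0.5302 -0.3332  0.0279] rot [-3.139e+00 -1.000e-03 -1.521e+00] w 0.0551 q6 0.35 F [0.3 1.5 6.3]
(np.float64(0.5301757795350608), np.float64(-0.33317459382126685), 0.21, np.float64(-1.5212282228072944)) -> [   0.   -0. -182.] -0.0 mm 182
(0.559, -0.11, 0.21, -1.384) -> [-221.  -40.   -0.] -0.14 mm 225
(0.559, -0.11, np.float64(0.16035185057498497), -1.384) -> [-0.  0. 49.] 0.0 mm 49
```

View pics/top3.png

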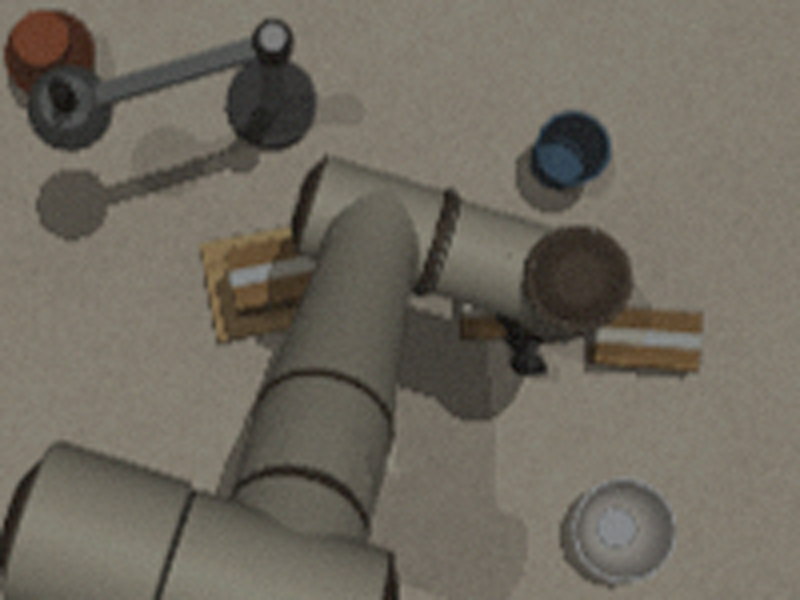

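Gripped C4. The forearm passes over the board, but with clear height. Stack and bystanders look unchanged.

{"name": "step_arm", "arguments": {"motion": [[[0,0,-40,0,0,0,-1],[0,0,-80,0,0,0,-1],[0,0,-120,0,0,0,-1],[0,0,-160,0,0,0,-1],[0,0,-182,0,0,0,-1],[0,0,-182,0,0,0,-1],[0,0,-182,0,0,0,-1],[0,0,-182,0,0,0,-1]]]}}

```text
time: 25.27
eef_pos: [0.5287, -0.3328, 0.3608]
ee_rot: [3.139, 0.003, -1.523]
contact_force: [0.0, -0.5, -3.9]
grip_width: 0.055
grip_force: 66.0
```

{"name": "step_arm", "arguments": {"motion": [[[-25,-5,0,0,0,0,-1],[-55,-10,0,0,0,-0.05,-1],[-90,-16,0,0,0,-0.1,-1],[-125,-23,0,0,0,-0.14,-1],[-160,-29,0,0,0,-0.14,-1],[-190,-34,0,0,0,-0.14,-1],[-210,-38,0,0,0,-0.14,-1],[-221,-40,0,0,0,-0.14,-1]]]}}

```text
time: 25.93
eef_pos: [0.5584, -0.1081, 0.3601]
ee_rot: [3.137, 0.001, -1.38]
contact_force: [-0.4, -1.2, -2.6]
grip_width: 0.055
grip_force: 65.9
```

{"name": "step_arm", "arguments": {"motion": [[[0,0,0,0,0,0,-1],[0,0,10,0,0,0,-1],[0,0,20,0,0,0,-1],[0,0,30,0,0,0,-1],[0,0,38,0,0,0,-1],[0,0,40,0,0,0,-1],[0,0,40,0,0,0,-1],[0,0,40,0,0,0,-1]]]}}

```text
time: 26.6
eef_pos: [0.5587, -0.1109, 0.3226]
ee_rot: [3.141, -0.0, -1.382]
contact_force: [-0.2, -0.9, -2.0]
grip_width: 0.0553
grip_force: 65.9
```

```bash
python3 - <<'E'
from h import *
seq([(.559,-.110,.1605,-1.384)])
E
```

```text
t 26.6 grasp [ 0.5587 -0.1109  0.1679] rot [ 3.141 -0.    -1.382] w 0.0553 q6 0.1 F [-0.2 -0.9 -2. ]
(0.559, -0.11, 0.1605, -1.384) -> [-1. -0.  7.] 0.0 mm 7
```

{"name": "step_arm", "arguments": {"motion": [[[0,0,2,0,0,0,-1],[0,0,4,0,0,0,-1],[0,0,6,0,0,0,-1],[0,0,8,0,0,0,-1],[0,0,8,0,0,0,-1],[0,0,8,0,0,0,-1],[0,0,8,0,0,0,-1],[0,0,8,0,0,0,-1]]]}}

```text
time: 27.27
eef_pos: [0.5586, -0.1104, 0.3147]
ee_rot: [3.142, 0.0, -1.382]
contact_force: [-0.5, -0.7, -1.9]
grip_width: 0.0548
grip_force: 65.8
```

{"name": "step_arm", "arguments": {"motion": [[[0,0,0,0,0,0,1],[0,0,0,0,0,0,1],[0,0,0,0,0,0,1],[0,0,0,0,0,0,1],[0,0,-30,0,0,0,1],[0,0,-60,0,0,0,1],[0,0,-70,0,0,0,1],[0,0,-70,0,0,0,1]]]}}

```text
time: 27.93
eef_pos: [0.5593, -0.1105, 0.3885]
ee_rot: [-3.134, -0.002, -1.381]
contact_force: [-0.1, -0.5, 0.5]
grip_width: 0.0851
grip_force: 0.0
```

```bash
python3 - <<'E'
from h import *
cartons()
seq([(.5005,-.4615,.23,-1.64),(.5005,-.4615,.12,-1.64),(.5005,-.4615,.027,-1.64)])
E
```

```text
box [ 0.5012 -0.4626] yaw -0.069 size [ 56.6 104.4]
box [ 0.5338 -0.0751] yaw 0.192 size [59.5 70.5]
t 27.98 grasp [ 0.5586 -0.1105  0.2314] rot [-3.138 -0.    -1.382] w 0.0853 q6 0.1 F [ 0.3 -0.3 -0.5]
(0.5005, -0.4615, 0.23, -1.64) -> [334. 123.   1.] 0.26 mm 356
(0.5005, -0.4615, 0.12, -1.64) -> [ -0.   0. 110.] -0.0 mm 110
(0.5005, -0.4615, 0.027, -1.64) -> [-0.  0. 93.] -0.0 mm 93
```

{"name": "step_arm", "arguments": {"motion": [[[281,104,1,0,0,0.26,1],[281,104,1,0,0,0.26,1],[281,104,1,0,0,0.26,1],[281,104,1,0,0,0.26,1],[281,104,1,0,0,0.26,1],[281,104,1,0,0,0.26,1],[281,104,1,0,0,0.26,1],[281,104,1,0,0,0.26,1]]]}}

```text
time: 28.65
eef_pos: [0.5074, -0.4109, 0.3808]
ee_rot: [3.138, 0.001, -1.648]
contact_force: [1.2, -0.7, 0.0]
grip_width: 0.0852
grip_force: 0.0
```

{"name": "step_arm", "arguments": {"motion": [[[56,5,110,0,0,0,1],[56,5,110,0,0,0,1],[56,5,110,0,0,0,1],[56,5,110,0,0,0,1],[56,5,110,0,0,0,1],[56,5,110,0,0,0,1],[56,5,110,0,0,0,1],[56,5,110,0,0,0,1]]]}}

```text
time: 29.32
eef_pos: [0.5011, -0.4609, 0.2763]
ee_rot: [-3.138, -0.002, -1.64]
contact_force: [0.5, -0.6, 0.2]
grip_width: 0.0858
grip_force: 0.0
```

```bash
python3 - <<'E'
from h import *
seq([(.5005,-.4615,.0275,-1.64)])
E
```

```text
t 29.32 grasp [ 0.5011 -0.4609  0.1216] rot [-3.138e+00 -2.000e-03 -1.640e+00] w 0.0858 q6 0.44 F [ 0.5 -0.6  0.2]
(0.5005, -0.4615, 0.0275, -1.64) -> [ 1.  1. 94.] -0.0 mm 94
```

{"name": "step_arm", "arguments": {"motion": [[[0,0,25,0,0,0,1],[0,0,50,0,0,0,1],[0,0,75,0,0,0,1],[0,0,88,0,0,0,1],[0,0,93,0,0,0,1],[0,0,93,0,0,0,1],[0,0,93,0,0,0,-1],[0,0,93,0,0,0,-1]]]}}

```text
time: 29.98
eef_pos: [0.501, -0.4618, 0.1828]
ee_rot: [-3.138, -0.002, -1.641]
contact_force: [-0.1, -0.1, -1.0]
grip_width: 0.0637
grip_force: 0.0
```

{"name": "step_arm", "arguments": {"motion": [[[0,0,0,0,0,0,-1],[0,0,0,0,0,0,-1],[0,0,0,0,0,0,-1],[0,0,0,0,0,0,-1],[0,0,0,0,0,0,-1],[0,0,0,0,0,0,-1],[0,0,0,0,0,0,-1],[0,0,0,0,0,0,-1]]]}}

```text
time: 30.65
eef_pos: [0.5009, -0.4618, 0.183]
ee_rot: [-3.139, -0.002, -1.641]
contact_force: [0.7, 0.9, 6.0]
grip_width: 0.0546
grip_force: 67.2
```

```bash
python3 - <<'E'
from h import *
cartons(.172,save="pics/top4.png")
p,y=state(); h=p[2]
seq([(p[0],p[1],.255,y),(.53,-.27,.255,-1.51),(.559,-.110,.255,-1.384),(.559,-.110,.1725+h,-1.384)],(p,y))
E
```

```text
box [ 0.5475 -0.1076] yaw 0.181 size [ 89.  133.9]
t 30.7 grasp [ 0.5009 -0.4618  0.0283] rot [-3.139e+00 -2.000e-03 -1.641e+00] w 0.0551 q6 0.44 F [0.1 1.2 6.3]
(np.float64(0.5009027354228126), np.float64(-0.461849355062551), 0.255, np.float64(-1.6412727645000769)) -> [  -0.    0. -227.] -0.0 mm 227
(0.53, -0.27, 0.255, -1.51) -> [-193.  -16.    0.] -0.13 mm 194
(0.559, -0.11, 0.255, -1.384) -> [-158.  -38.    0.] -0.13 mm 163
(0.559, -0.11, np.float64(0.2007929334540125), -1.384) -> [-0. -0. 54.] 0.0 mm 54
```

View pics/top4.png

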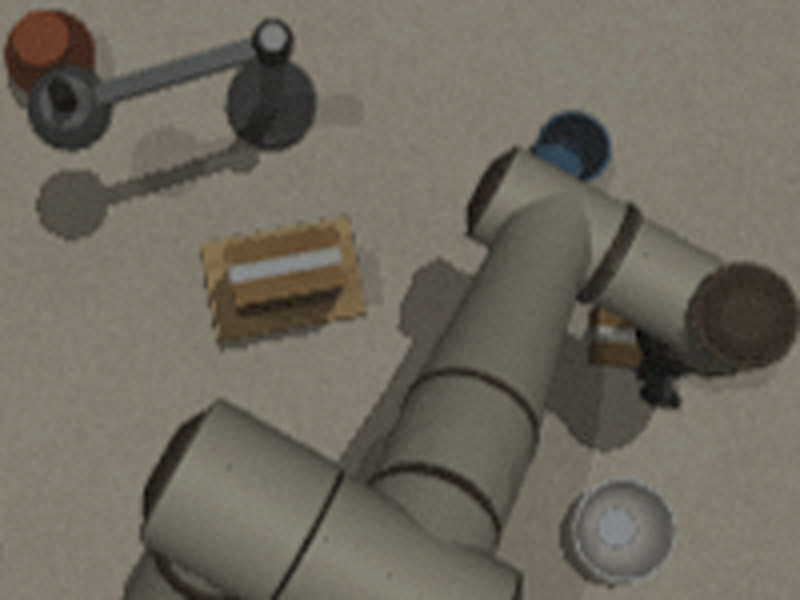

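Stack of four looks straight (top face corners ≈ (226,247), (339,226), (345,283), (235,306)). Placing the fifth.

{"name": "step_arm", "arguments": {"motion": [[[0,0,-40,0,0,0,-1],[0,0,-80,0,0,0,-1],[0,0,-120,0,0,0,-1],[0,0,-160,0,0,0,-1],[0,0,-200,0,0,0,-1],[0,0,-227,0,0,0,-1],[0,0,-227,0,0,0,-1],[0,0,-227,0,0,0,-1]]]}}

```text
time: 31.37
eef_pos: [0.4999, -0.4613, 0.4092]
ee_rot: [-3.138, -0.0, -1.642]
contact_force: [-0.3, -0.1, -4.1]
grip_width: 0.0551
grip_force: 66.4
```

{"name": "step_arm", "arguments": {"motion": [[[-25,-2,0,0,0,0,-1],[-50,-4,0,0,0,-0.05,-1],[-80,-7,0,0,0,-0.1,-1],[-110,-10,0,0,0,-0.13,-1],[-140,-12,0,0,0,-0.13,-1],[-165,-14,0,0,0,-0.13,-1],[-185,-16,0,0,0,-0.13,-1],[-193,-16,0,0,0,-0.13,-1]]]}}

```text
time: 32.03
eef_pos: [0.5297, -0.2675, 0.4046]
ee_rot: [3.136, 0.003, -1.51]
contact_force: [-0.4, -0.4, -2.9]
grip_width: 0.0552
grip_force: 66.3
```

{"name": "step_arm", "arguments": {"motion": [[[-20,-5,0,0,0,0,-1],[-40,-10,0,0,0,-0.05,-1],[-65,-16,0,0,0,-0.1,-1],[-90,-22,0,0,0,-0.13,-1],[-115,-28,0,0,0,-0.13,-1],[-135,-33,0,0,0,-0.13,-1],[-150,-36,0,0,0,-0.13,-1],[-158,-38,0,0,0,-0.13,-1]]]}}

```text
time: 32.7
eef_pos: [0.5583, -0.1088, 0.4054]
ee_rot: [3.137, 0.002, -1.381]
contact_force: [-0.1, -0.1, -3.6]
grip_width: 0.0549
grip_force: 66.2
```

{"name": "step_arm", "arguments": {"motion": [[[0,0,0,0,0,0,-1],[0,0,10,0,0,0,-1],[0,0,20,0,0,0,-1],[0,0,30,0,0,0,-1],[0,0,38,0,0,0,-1],[0,0,43,0,0,0,-1],[0,0,46,0,0,0,-1],[0,0,46,0,0,0,-1]]]}}

```text
time: 33.37
eef_pos: [0.5584, -0.1105, 0.3607]
ee_rot: [3.14, 0.0, -1.382]
contact_force: [-0.2, 0.3, -2.9]
grip_width: 0.0552
grip_force: 66.3
```

```bash
python3 - <<'E'
from h import *
rect("top4",[(226,247),(339,226),(345,283),(235,306)],.172,"A",.1,.056)
seq([(.559,-.110,.2005,-1.384)])
E
```

```text
top4 c [ 0.5577 -0.1108] yaw h,v [0.197 0.129] size [0.101  0.0522] (0.1, 0.056)
t 33.37 grasp [ 0.5584 -0.1105  0.206 ] rot [ 3.14   0.    -1.382] w 0.0552 q6 0.1 F [-0.2  0.3 -2.9]
(0.559, -0.11, 0.2005, -1.384) -> [-0. -1.  5.] 0.0 mm 5
```

{"name": "step_arm", "arguments": {"motion": [[[0,0,2,0,0,0,-1],[0,0,4,0,0,0,-1],[0,0,6,0,0,0,-1],[0,0,6,0,0,0,-1],[0,0,6,0,0,0,1],[0,0,6,0,0,0,1],[0,0,6,0,0,0,1],[0,0,6,0,0,0,1]]]}}

```text
time: 34.03
eef_pos: [0.5588, -0.1102, 0.3565]
ee_rot: [-3.14, -0.0, -1.382]
contact_force: [-0.1, -0.1, -0.0]
grip_width: 0.0859
grip_force: 0.0
```

{"name": "step_arm", "arguments": {"motion": [[[0,0,0,0,0,0,1],[0,0,-20,0,0,0,1],[0,0,-60,0,0,0,1],[0,0,-100,0,0,0,1],[0,0,-120,0,0,0,1],[0,0,-120,0,0,0,1],[0,0,-120,0,0,0,1],[0,0,-120,0,0,0,1]]]}}

```text
time: 34.7
eef_pos: [0.5582, -0.1101, 0.4747]
ee_rot: [3.14, 0.001, -1.382]
contact_force: [-0.3, -0.9, -0.3]
grip_width: 0.0851
grip_force: 0.0
```

```bash
python3 - <<'E'
from h import *
print(np.round(read_state()["qpos"],3))
seq([(.45,.05,.32,-1.3),(.36,.18,.32,-1.3)])
E
```

```text
[ 9.000e-02  2.480e-01 -1.300e-02 -1.000e-03 -1.311e+00  9.900e-02]
t 34.7 grasp [ 0.5582 -0.1101  0.32  ] rot [ 3.140e+00  1.000e-03 -1.382e+00] w 0.0851 q6 0.1 F [-0.3 -0.9 -0.3]
(0.45, 0.05, 0.32, -1.3) -> [-178.   76.    0.] -0.08 mm 194
(0.36, 0.18, 0.32, -1.3) -> [-149.   53.    0.] -0.0 mm 158
```

{"name": "step_arm", "arguments": {"motion": [[[-178,76,0,0,0,-0.08,1],[-178,76,0,0,0,-0.08,1],[-178,76,0,0,0,-0.08,1],[-178,76,0,0,0,-0.08,1],[-178,76,0,0,0,-0.08,1],[-178,76,0,0,0,-0.08,1],[-178,76,0,0,0,-0.08,1],[-178,76,0,0,0,-0.08,1]]]}}

```text
time: 35.37
eef_pos: [0.4506, 0.0504, 0.4748]
ee_rot: [3.14, -0.0, -1.301]
contact_force: [-0.0, -0.3, -0.1]
grip_width: 0.0854
grip_force: 0.0
```

```bash
cat >> h.py <<'E'
import json
def log():
    s=read_state(); open("log.jsonl","a").write(json.dumps([list(map(float,s[k])) for k in("qpos","eef_pos","ee_rot")])+"\n"); print(np.round(s["qpos"],3))
E
python3 - <<'E'
from h import *
log();cartons(.212,save="pics/top5.png")
seq([(.40,.20,.20,-1.45)])
E
```

```text
[ 0.472  0.039 -0.264  0.    -1.269 -0.202]
box [ 0.5436 -0.1068] yaw 0.186 size [ 87.  130.4]
box [0.7441 0.1007] yaw 0.953 size [77.1 78.6]
t 35.42 grasp [0.4509 0.05   0.3201] rot [ 3.14  -0.    -1.303] w 0.0856 q6 -0.2 F [-0.  -0.1  1.3]
(0.4, 0.2, 0.2, -1.45) -> [-158.    9.  120.] 0.15 mm 199
```

View pics/top5.png

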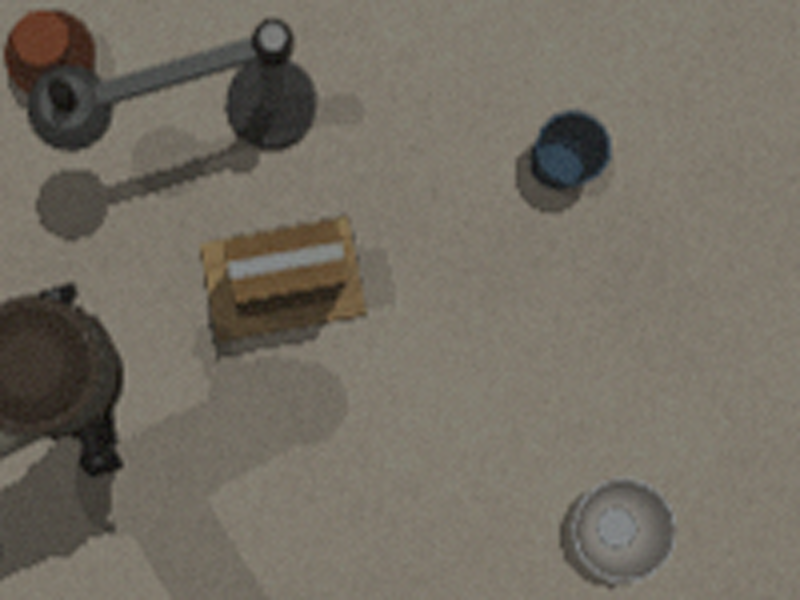

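```bash
cat >> h.py <<'E'
from scipy.spatial.transform import Rotation as Ro
def pose(g,psi,beta):
    R=Ro.from_euler("z",psi)*Ro.from_euler("x",np.pi)*Ro.from_euler("y",beta)
    return np.array(g)-G*R.as_matrix()[:,2],R
def cur():
    s=read_state(); R=Ro.from_euler("xyz",s["ee_rot"]); p=np.array(s["eef_pos"])
    a=R.as_matrix()[:,2]; x=R.as_matrix()[:,0]
    print("t",round(s["time"],2),"grasp",(p+G*a).round(4),"a",a.round(3),"xt",x.round(3),"w",round(s["grip_width"],4),"F",np.round(s["contact_force"],1),"q",np.round(s["qpos"],2))
    return p,R
def seq6(wps):
    p,R=cur()
    for w in wps:
        p1,R1=pose(*w); d=np.round(R.inv().apply(p1-p)*1000); v=np.round((R.inv()*R1).as_rotvec(),2)
        print(w,"->",d,v,"mm",round(np.linalg.norm(d)),"rad",round(np.linalg.norm(v),2))
        p=p+R.apply(d/1000); R=R*Ro.from_rotvec(v)
E
python3 - <<'E'
from h import *
seq6([((.40,.22,.22),-1.45,0),((.40,.22,.22),-1.45,-.7),((.40,.22,.22),-1.45,.7)])
E
```

```text
t 35.42 grasp [0.4506 0.0499 0.3201] a [-0.002 -0.001 -1.   ] xt [ 0.265 -0.964  0.   ] w 0.0856 F [-0.  -0.1  1.3] q [ 0.47  0.04 -0.26  0.   -1.27 -0.2 ]
((0.4, 0.22, 0.22), -1.45, 0) -> [-177.    4.  100.] [ 0.   -0.    0.15] mm 203 rad 0.15
((0.4, 0.22, 0.22), -1.45, -0.7) -> [99. -0. 37.] [ 0.  -0.7 -0. ] mm 106 rad 0.7
((0.4, 0.22, 0.22), -1.45, 0.7) -> [-153.    0.  128.] [ 0.   1.4 -0. ] mm 199 rad 1.4
```

{"name": "step_arm", "arguments": {"motion": [[[-177,4,100,0,0,0.15,1],[-177,4,100,0,0,0.15,1],[-177,4,100,0,0,0.15,1],[-177,4,100,0,0,0.15,1],[-177,4,100,0,0,0.15,1],[-177,4,100,0,0,0.15,1],[-177,4,100,0,0,0.15,1],[-177,4,100,0,0,0.15,1]]]}}

```text
time: 36.08
eef_pos: [0.4003, 0.2197, 0.3753]
ee_rot: [3.141, -0.001, -1.453]
contact_force: [0.0, -0.9, 0.5]
grip_width: 0.0852
grip_force: 0.0
```

```bash
python3 -c "
from h import *
log()"
```

```text
[ 0.859  0.123 -0.431  0.    -1.019 -0.742]
```

{"name": "step_arm", "arguments": {"motion": [[[99,0,37,0,-0.7,0,1],[99,0,37,0,-0.7,0,1],[99,0,37,0,-0.7,0,1],[99,0,37,0,-0.7,0,1],[99,0,37,0,-0.7,0,1],[99,0,37,0,-0.7,0,1],[99,0,37,0,-0.7,0,1],[99,0,37,0,-0.7,0,1]]]}}

```text
time: 36.75
eef_pos: [0.4123, 0.1195, 0.3393]
ee_rot: [-3.14, 0.697, -1.455]
contact_force: [-0.9, 0.8, 0.2]
grip_width: 0.0853
grip_force: 0.0
```

```bash
python3 -c "
from h import *
log(); seq6([((.40,.22,.22),-1.45,0),((.40,.22,.22),-1.45,.7)])"
```

```text
[ 0.365  0.138 -0.313 -0.787 -1.072  0.125]
t 36.75 grasp [0.4012 0.2183 0.2207] a [-0.072  0.638 -0.766] xt [ 0.088 -0.761 -0.642] w 0.0853 F [-0.9  0.8  0.2] q [ 0.36  0.14 -0.31 -0.79 -1.07  0.12]
((0.4, 0.22, 0.22), -1.45, 0) -> [-100.    1.   38.] [-0.    0.7  -0.01] mm 107 rad 0.7
((0.4, 0.22, 0.22), -1.45, 0.7) -> [-100.   -0.   36.] [-0.01  0.7   0.  ] mm 106 rad 0.7
```

{"name": "step_arm", "arguments": {"motion": [[[-100,1,38,0,0.7,0,1],[-100,1,38,0,0.7,0,1],[-100,1,38,0,0.7,0,1],[-100,1,38,0,0.7,0,1],[-100,1,38,0,0.7,0,1],[-100,1,38,0,0.7,0,1],[-100,1,38,0,0.7,0,1],[-100,1,38,0,0.7,0,1]]]}}

```text
time: 37.42
eef_pos: [0.3976, 0.2225, 0.3738]
ee_rot: [-3.141, 0.001, -1.449]
contact_force: [-1.7, -0.0, -0.4]
grip_width: 0.0855
grip_force: 0.0
```

{"name": "step_arm", "arguments": {"motion": [[[-100,0,36,0,0.7,0,1],[-100,0,36,0,0.7,0,1],[-100,0,36,0,0.7,0,1],[-100,0,36,0,0.7,0,1],[-100,0,36,0,0.7,0,1],[-100,0,36,0,0.7,0,1],[-100,0,36,0,0.7,0,1],[-100,0,36,0,0.7,0,1]]]}}

```text
time: 38.08
eef_pos: [0.3868, 0.321, 0.3378]
ee_rot: [3.141, -0.696, -1.452]
contact_force: [-0.7, -0.2, 1.6]
grip_width: 0.0856
grip_force: 0.0
```

```bash
cat > fit.py <<'E'
from h import *
from scipy.optimize import least_squares
D=[json.loads(l) for l in open("log.jsonl")]
D+=[[[-.932,.385,.008,0,-1.194,-.259],[.232,-.58,.4045],[np.pi,0,-2.762]],[[.09,.248,-.013,-.001,-1.311,.099],[.5585,-.1102,.4747],[np.pi,0,-1.382]]]
def fk(q,P,full=False):
    h,r0,l1,e,l2,w,L=P
    A=Ro.from_euler("z",q[0]); B=A*Ro.from_euler("y",q[1]); p0=A.apply([r0,0,h])
    p1=p0+B.apply([0,0,l1]); C=B*Ro.from_euler("y",q[2]); p2=p1+C.apply([l2,0,e])
    Dd=C*Ro.from_euler("x",q[3]); E=Dd*Ro.from_euler("y",-q[4]); p3=p2+E.apply([0,-w,0]); p4=p3+E.apply([L,0,0])
    return (p1,p2,p3,p4,E) if full else (p4,E.apply([1,0,0]))
def res(P):
    o=[]
    for q,p,r in D:
        x,a=fk(q,P); o+=list(x-p)+list(.2*(a-Ro.from_euler("xyz",r).as_matrix()[:,2]))
    return np.array(o)
s=least_squares(res,[.3,.05,.4,0,.35,.16,.12]); P=s.x
if __name__=="__main__":
    print(P.round(4),"max",abs(s.fun).max().round(4))
    q=read_state()["qpos"]; print([v.round(3) for v in fk(q,P,1)[:4]])
E
python3 -c "
from h import *
log();cur()"; python3 fit.py
```

```text
[ 1.088  0.346 -0.446  0.376 -1.396 -1.155]
t 38.08 grasp [0.3984 0.2225 0.2191] a [ 0.075 -0.637 -0.767] xt [ 0.091 -0.762  0.641] w 0.0856 F [-0.7 -0.2  1.6] q [ 1.09  0.35 -0.45  0.38 -1.4  -1.16]
[ 0.1711  0.569   0.0063  0.0851 -0.0266  0.1472 -0.1631] max 0.2079
[array([0.265, 0.506, 0.177]), array([0.249, 0.475, 0.259]), array([0.373, 0.416, 0.205]), array([0.405, 0.35 , 0.351])]
```

```bash
sed -i 's/from_euler("x",q\[3\])/from_euler("x",-q[3])/' fit.py; python3 fit.py
```

```text
[-0.0566  0.5209  0.3011  0.2805 -0.1396  0.1503  0.113 ] max 0.1407
[array([0.289, 0.552, 0.227]), array([0.212, 0.404, 0.492]), array([0.333, 0.334, 0.547]), array([0.383, 0.342, 0.446])]
```

```bash
sed -i 's/from_euler("y",q\[2\])/from_euler("y",-q[2])/' fit.py; python3 fit.py
```

```text
[ 1.611e-01  4.000e-04  5.645e-01 -3.000e-04  4.216e-01  1.598e-01
  1.242e-01] max 0.0004
[array([0.089, 0.17 , 0.692]), array([0.226, 0.432, 0.392]), array([0.377, 0.4  , 0.433]), array([0.387, 0.321, 0.338])]
```

```bash
cat > ik.py <<'E'
from fit import *
lo=[-3.14,-1.21,-1.07,-3.16,-2.99]; hi=[3.14,2.06,1.41,2.05,-.16]
def ik(g,psi,beta,q0):
    p,R=pose(g,psi,beta); a=R.as_matrix()[:,2]
    f=lambda q:np.r_[fk(q,P)[0]-p,.3*(fk(q,P)[1]-a)]
    s=least_squares(f,np.clip(q0,np.array(lo)+.01,np.array(hi)-.01),bounds=(lo,hi)); q=s.x
    E=fk(q,P,1)[4]; Tx=E.inv().apply(R.as_matrix()[:,0]); 
    return q,np.linalg.norm(s.fun),np.arctan2(Tx[2],Tx[1])
if __name__=="__main__":
    for q,p,r in D[:4]: # q6 zero offset check
        E=fk(q,P,1)[4]; t=E.inv().apply(Ro.from_euler("xyz",r).as_matrix()[:,0]); print("q6",round(q[5],3),np.arctan2(t[2],t[1]).round(3))
    dA=np.array([.07,1,0])/np.hypot(.07,1); dB=np.array([.153,-1,0])/np.hypot(.153,1)
    for nm,c,d,s,yw,fxy in(("A",(.636,.2804,.03),dA,1,-.07,(.636,.2745)),("B",(.3402,.2535,.03),dB,-1,.153,(.3402,.249))):
        for tau in(.35,.52,.79,1.0):
            g=.005; q0=D[3][0][:5]
            for lab,gp,psi,b in(("grasp",np.array(c)+g*d,-np.pi/2+yw,s*tau),("final",np.r_[fxy,.046+g],-np.pi/2+.09,-s*(np.pi/2-tau))):
                q,e,q6=min((ik(gp,psi,b,x) for x in (q0,[.9,.1,-.4,0,-1],[.4,.3,-.3,-.8,-1.1],[1,.3,-.4,.4,-1.4])),key=lambda t:t[1])
                pts=fk(q,P,1); print(nm,tau,lab,"err",round(e,4),"q",q.round(2),"q6",round(q6,2),"p2",pts[1].round(2),"p3",pts[2].round(2))
E
python3 ik.py
```

```text
q6 -0.202 -2.939
q6 -0.742 -2.4
q6 0.125 3.017
q6 -1.155 -1.987
A 0.35 grasp err 0.0 q [ 0.74  0.79  0.01  0.27 -1.07] q6 -2.16 p2 [0.52 0.47 0.26] p3 [0.64 0.38 0.29]
A 0.35 final err 0.0 q [ 0.09  0.86  0.18 -1.29 -1.36] q6 2.49 p2 [0.75 0.07 0.27] p3 [0.66 0.01 0.15]
A 0.52 grasp err 0.0 q [ 0.78  0.85  0.05  0.36 -1.2 ] q6 -2.09 p2 [0.51 0.5  0.23] p3 [0.65 0.42 0.27]
A 0.52 final err 0.0 q [ 0.15  0.79  0.16 -1.17 -1.23] q6 2.6 p2 [0.73 0.11 0.31] p3 [0.66 0.03 0.19]
A 0.79 grasp err 0.0 q [ 0.82  0.95  0.12  0.47 -1.42] q6 -2.02 p2 [0.51 0.54 0.18] p3 [0.65 0.48 0.23]
A 0.79 final err 0.0 q [ 0.27  0.71  0.13 -0.92 -1.05] q6 2.81 p2 [0.7  0.19 0.36] p3 [0.65 0.08 0.25]
A 1.0 grasp err 0.0 q [ 0.84  1.04  0.17  0.55 -1.59] q6 -1.98 p2 [0.51 0.56 0.13] p3 [0.65 0.52 0.18]
A 1.0 final err 0.0 q [ 0.38  0.67  0.1  -0.7  -0.94] q6 3.02 p2 [0.66 0.26 0.37] p3 [0.65 0.12 0.29]
B 0.35 grasp err 0.0 q [ 0.75  0.36 -0.59 -0.63 -0.5 ] q6 -3.09 p2 [0.32 0.3  0.35] p3 [0.36 0.15 0.29]
B 0.35 final err 0.0 q [ 1.27  0.84 -0.48  0.37 -1.46] q6 -1.67 p2 [0.16 0.5  0.13] p3 [0.32 0.51 0.15]
B 0.52 grasp err 0.0 q [ 0.56  0.38 -0.54 -0.9  -0.62] q6 2.81 p2 [0.39 0.25 0.35] p3 [0.36 0.11 0.27]
B 0.52 final err 0.0 q [ 1.25  0.75 -0.52  0.36 -1.33] q6 -1.69 p2 [0.16 0.49 0.17] p3 [0.32 0.49 0.19]
B 0.79 grasp err 0.0 q [ 0.31  0.49 -0.51 -1.18 -0.86] q6 2.36 p2 [0.47 0.15 0.31] p3 [0.37 0.05 0.23]
B 0.79 final err 0.0 q [ 1.22  0.61 -0.58  0.34 -1.13] q6 -1.74 p2 [0.16 0.45 0.23] p3 [0.32 0.44 0.25]
B 1.0 grasp err 0.0 q [ 0.16  0.6  -0.5  -1.29 -1.07] q6 2.12 p2 [0.5  0.08 0.25] p3 [0.38 0.02 0.18]
B 1.0 final err 0.0 q [ 1.18  0.52 -0.64  0.31 -0.96] q6 -1.8 p2 [0.17 0.42 0.27] p3 [0.33 0.4  0.29]
```

Kinematics fitted to 0.4 mm. With a 45° tilt both bottles can be stood up. TA's final pose would meet the lamp where it is, so I do the near bottle TB now, then the lamp, then TA.

```bash
python3 - <<'E'
from h import *
yw=.153; psi=-np.pi/2+yw; g=np.array([.341,.2485,.036]); a=pose(g,psi,-.785)[1].as_matrix()[:,2]
pre=g-.1*a; print(pre)
seq6([((.36,.17,.20),psi,0),(tuple(pre.round(4)),psi,-.785),(tuple(g),psi,-.785)])
E
```

```text
[0.35177228 0.17864317 0.10673883]
t 38.08 grasp [0.3984 0.2225 0.2191] a [ 0.075 -0.637 -0.767] xt [ 0.091 -0.762  0.641] w 0.0856 F [-0.7 -0.2  1.6] q [ 1.09  0.35 -0.45  0.38 -1.4  -1.16]
((0.36, 0.17, 0.2), -1.4177963267948965, 0) -> [123.  44.  81.] [ 0.01 -0.7  -0.03] mm 154 rad 0.7
((np.float64(0.3518), np.float64(0.1786), np.float64(0.1067)), -1.4177963267948965, -0.785) -> [101.   7. 138.] [-0.   -0.78 -0.  ] mm 171 rad 0.78
((np.float64(0.341), np.float64(0.2485), np.float64(0.036)), -1.4177963267948965, -0.785) -> [ -0.  -0. 100.] [-0. -0. -0.] mm 100 rad 0.0
```

{"name": "step_arm", "arguments": {"motion": [[[123,44,81,0.01,-0.7,-0.03,0.6],[123,44,81,0.01,-0.7,-0.03,0.6],[123,44,81,0.01,-0.7,-0.03,0.6],[123,44,81,0.01,-0.7,-0.03,0.6],[123,44,81,0.01,-0.7,-0.03,0.6],[123,44,81,0.01,-0.7,-0.03,0.6],[123,44,81,0.01,-0.7,-0.03,0.6],[123,44,81,0.01,-0.7,-0.03,0.6]]]}}

```text
time: 38.75
eef_pos: [0.3604, 0.17, 0.3566]
ee_rot: [-3.139, 0.002, -1.423]
contact_force: [0.5, 1.1, 0.9]
grip_width: 0.0685
grip_force: 0.0
```

{"name": "step_arm", "arguments": {"motion": [[[101,7,138,0,-0.78,0,0.6],[101,7,138,0,-0.78,0,0.6],[101,7,138,0,-0.78,0,0.6],[101,7,138,0,-0.78,0,0.6],[101,7,138,0,-0.78,0,0.6],[101,7,138,0,-0.78,0,0.6],[101,7,138,0,-0.78,0,0.6],[101,7,138,0,-0.78,0,0.6]]]}}

```text
time: 39.42
eef_pos: [0.3688, 0.0691, 0.2162]
ee_rot: [3.137, 0.785, -1.426]
contact_force: [0.2, -0.5, -0.7]
grip_width: 0.0686
grip_force: 0.0
```

{"name": "step_arm", "arguments": {"motion": [[[0,0,0,0,0,0,0.6],[0,0,0,0,0,0,0.6],[0,0,0,0,0,0,0.6],[0,0,0,0,0,0,0.6],[0,0,0,0,0,0,0.6],[0,0,0,0,0,0,0.6],[0,0,0,0,0,0,0.6],[0,0,0,0,0,0,0.6]]]}}

```text
time: 40.08
eef_pos: [0.368, 0.07, 0.2176]
ee_rot: [3.141, 0.78, -1.42]
contact_force: [-0.0, 1.1, 0.3]
grip_width: 0.0685
grip_force: 0.0
```

```bash
python3 - <<'E'
from h import *
psi=-np.pi/2+.153
im=cv2.cvtColor(read_camera("side"),cv2.COLOR_RGB2BGR)
cv2.imwrite("pics/side1.png",cv2.resize(im[200:380,140:380],(800,600),interpolation=cv2.INTER_CUBIC))
seq6([((.341,.2485,.036),psi,-.785)])
E
```

```text
t 40.13 grasp [0.3517 0.1775 0.1075] a [-0.106  0.695 -0.711] xt [ 0.106 -0.703 -0.703] w 0.0684 F [-0.4 -0.4  0.8] q [ 0.19  0.3  -0.49 -0.97 -1.01  0.6 ]
((0.341, 0.2485, 0.036), -1.4177963267948965, -0.785) -> [  0.  -0. 101.] [-0.   -0.01 -0.  ] mm 101 rad 0.01
```

View pics/side1.png

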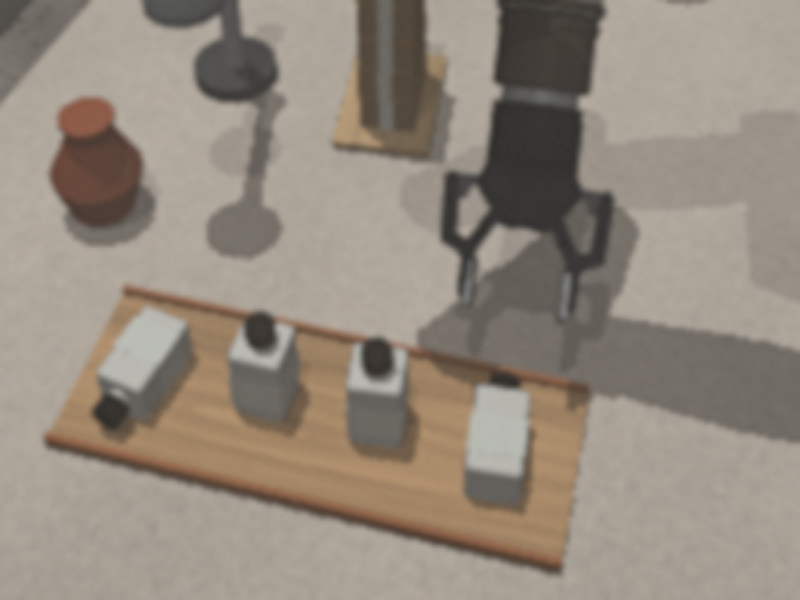

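The gripper lines up with the tipped bottle TB (bottle at (497,440)); the standing bottle at (378,395) clears the knuckles. Advancing.

{"name": "step_arm", "arguments": {"motion": [[[0,0,20,0,0,0,0.6],[0,0,40,0,0,0,0.6],[0,0,60,0,0,0,0.6],[0,0,75,0,0,0,0.6],[0,0,88,0,0,0,0.6],[0,0,96,0,0,0,0.6],[0,0,101,0,0,0,0.6],[0,0,101,0,0,0,0.6]]]}}

```text
time: 40.8
eef_pos: [0.3575, 0.1402, 0.1451]
ee_rot: [3.139, 0.78, -1.422]
contact_force: [-0.1, -0.7, 0.7]
grip_width: 0.0685
grip_force: 0.0
```

{"name": "step_arm", "arguments": {"motion": [[[0,0,0,0,0,0,-1],[0,0,0,0,0,0,-1],[0,0,0,0,0,0,-1],[0,0,0,0,0,0,-1],[0,0,0,0,0,0,-1],[0,0,0,0,0,0,-1],[0,0,0,0,0,0,-1],[0,0,0,0,0,0,-1]]]}}

```text
time: 41.47
eef_pos: [0.3579, 0.1396, 0.1461]
ee_rot: [-3.141, 0.78, -1.42]
contact_force: [1.4, -4.2, 6.7]
grip_width: 0.0433
grip_force: 61.5
```

```bash
python3 - <<'E'
from h import *
psi=-np.pi/2+.153; ps=-np.pi/2+.09
p,R=cur(); g=p+G*R.as_matrix()[:,2]; print(g, R.as_euler("xyz"))
seq6([((g[0],g[1],.13),psi,-.785),((.341,.255,.15),ps,0.),((.3405,.255,.13),ps,.785),((.3405,.255,.055),ps,.785)])
E
```

```text
t 41.47 grasp [0.3417 0.2472 0.0362] a [-0.105  0.696 -0.711] xt [ 0.107 -0.703 -0.703] w 0.0433 F [ 1.4 -4.2  6.7] q [ 0.31  0.46 -0.51 -1.16 -0.86  0.75]
[0.34166905 0.24720374 0.03618048] [-3.14084871  0.78022172 -1.42024667]
t 41.47 grasp [0.3417 0.2472 0.0362] a [-0.105  0.696 -0.711] xt [ 0.107 -0.703 -0.703] w 0.0433 F [ 1.4 -4.2  6.7] q [ 0.31  0.46 -0.51 -1.16 -0.86  0.75]
((np.float64(0.3416690488898731), np.float64(0.24720374051526256), 0.13), -1.4177963267948965, -0.785) -> [-65.  -0. -67.] [-0. -0. -0.] mm 93 rad 0.0
((0.341, 0.255, 0.15), -1.4807963267948965, 0.0) -> [-129.   -1.   36.] [0.02 0.78 0.06] mm 134 rad 0.78
((0.3405, 0.255, 0.13), -1.4807963267948965, 0.785) -> [-110.    1.   65.] [0.   0.78 0.  ] mm 128 rad 0.78
((0.3405, 0.255, 0.055), -1.4807963267948965, 0.785) -> [-53.  -0.  54.] [0. 0. 0.] mm 76 rad 0.0
```

{"name": "step_arm", "arguments": {"motion": [[[-16,0,-17,0,0,0,-1],[-32,0,-34,0,0,0,-1],[-49,0,-50,0,0,0,-1],[-65,0,-67,0,0,0,-1],[-65,0,-67,0,0,0,-1],[-65,0,-67,0,0,0,-1],[-65,0,-67,0,0,0,-1],[-65,0,-67,0,0,0,-1]]]}}

```text
time: 42.13
eef_pos: [0.3572, 0.1389, 0.2378]
ee_rot: [3.136, 0.78, -1.425]
contact_force: [0.0, -0.4, -1.9]
grip_width: 0.0433
grip_force: 61.2
```

{"name": "step_arm", "arguments": {"motion": [[[-129,-1,36,0.02,0.78,0.06,-1],[-129,-1,36,0.02,0.78,0.06,-1],[-129,-1,36,0.02,0.78,0.06,-1],[-129,-1,36,0.02,0.78,0.06,-1],[-129,-1,36,0.02,0.78,0.06,-1],[-129,-1,36,0.02,0.78,0.06,-1],[-129,-1,36,0.02,0.78,0.06,-1],[-129,-1,36,0.02,0.78,0.06,-1]]]}}

```text
time: 42.8
eef_pos: [0.3407, 0.2558, 0.3033]
ee_rot: [3.136, -0.003, -1.481]
contact_force: [-0.0, 0.3, -2.1]
grip_width: 0.0434
grip_force: 61.2
```

{"name": "step_arm", "arguments": {"motion": [[[-110,1,65,0,0.79,0,-1],[-110,1,65,0,0.79,0,-1],[-110,1,65,0,0.79,0,-1],[-110,1,65,0,0.79,0,-1],[-110,1,65,0,0.79,0,-1],[-110,1,65,0,0.79,0,-1],[-110,1,65,0,0.79,0,-1],[-110,1,65,0,0.79,0,-1]]]}}

```text
time: 43.47
eef_pos: [0.33, 0.3649, 0.2368]
ee_rot: [3.129, -0.791, -1.473]
contact_force: [-0.6, 0.2, -1.8]
grip_width: 0.0435
grip_force: 61.3
```

{"name": "step_arm", "arguments": {"motion": [[[0,0,0,0,0,0,-1],[0,0,0,0,0,0,-1],[0,0,0,0,0,0,-1],[0,0,0,0,0,0,-1],[0,0,0,0,0,0,-1],[0,0,0,0,0,0,-1],[0,0,0,0,0,0,-1],[0,0,0,0,0,0,-1]]]}}

```text
time: 44.13
eef_pos: [0.3302, 0.3646, 0.2397]
ee_rot: [3.134, -0.785, -1.477]
contact_force: [0.6, 0.4, -2.1]
grip_width: 0.0435
grip_force: 61.3
```

```bash
python3 - <<'E'
from h import *
ps=-np.pi/2+.09
im=cv2.cvtColor(read_camera("side"),cv2.COLOR_RGB2BGR)
cv2.imwrite("pics/side2.png",cv2.resize(im[200:380,140:380],(800,600),interpolation=cv2.INTER_CUBIC))
seq6([((.3405,.255,.060),ps,.79),((.3405,.255,.0525),ps,.79)])
E
```

```text
t 44.18 grasp [0.3393 0.2556 0.1303] a [ 0.059 -0.705 -0.707] xt [ 0.067 -0.704  0.707] w 0.0437 F [-0.5 -0.3 -1.2] q [ 1.23  0.49 -0.51  0.31 -1.32 -1.33]
((0.3405, 0.255, 0.06), -1.4807963267948965, 0.79) -> [-50.  -1.  50.] [0. 0. 0.] mm 71 rad 0.0
((0.3405, 0.255, 0.0525), -1.4807963267948965, 0.79) -> [-5.  0.  5.] [0. 0. 0.] mm 7 rad 0.0
```

View pics/side2.png

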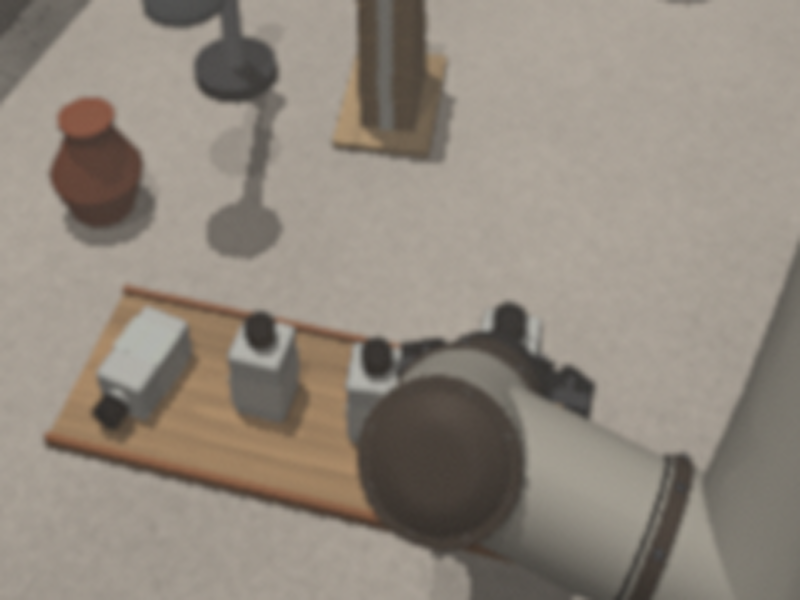

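Bottle is upright in the grip (cap at (510,320)). Lowering it.

{"name": "step_arm", "arguments": {"motion": [[[-10,0,10,0,0,0,-1],[-20,0,20,0,0,0,-1],[-30,0,30,0,0,0,-1],[-40,0,40,0,0,0,-1],[-46,-1,46,0,0,0,-1],[-50,-1,50,0,0,0,-1],[-50,-1,50,0,0,0,-1],[-50,-1,50,0,0,0,-1]]]}}

```text
time: 44.85
eef_pos: [0.3309, 0.3648, 0.1689]
ee_rot: [3.134, -0.786, -1.476]
contact_force: [-0.8, 0.9, -1.0]
grip_width: 0.0432
grip_force: 61.3
```

{"name": "step_arm", "arguments": {"motion": [[[-1,0,1,0,0,0,-1],[-2,0,2,0,0,0,-1],[-3,0,3,0,0,0,-1],[-4,0,4,0,0,0,-1],[-4,0,4,0,0,0,-1],[-4,0,4,0,0,0,-1],[-4,0,4,0,0,0,-1],[-4,0,4,0,0,0,-1]]]}}

```text
time: 45.52
eef_pos: [0.3304, 0.3657, 0.1667]
ee_rot: [3.137, -0.79, -1.477]
contact_force: [-8.3, 4.6, 19.3]
grip_width: 0.0435
grip_force: 63.5
```

```bash
python3 -c "
from h import *
cur()"
```

```text
t 45.52 grasp [0.34   0.2562 0.0578] a [ 0.062 -0.707 -0.704] xt [ 0.066 -0.701  0.71 ] w 0.0435 F [-8.3  4.6 19.3] q [ 1.23  0.61 -0.56  0.33 -1.16 -1.39]
```

{"name": "step_arm", "arguments": {"motion": [[[2,0,-2,0,0,0,-1],[2,0,-2,0,0,0,-1],[2,0,-2,0,0,0,-1],[2,0,-2,0,0,0,0.1],[2,0,-2,0,0,0,0.3],[2,0,-2,0,0,0,0.6],[2,0,-2,0,0,0,0.6],[2,0,-2,0,0,0,0.6]]]}}

```text
time: 46.18
eef_pos: [0.3308, 0.3645, 0.1657]
ee_rot: [3.133, -0.786, -1.477]
contact_force: [0.1, 0.3, 0.4]
grip_width: 0.0685
grip_force: 0.0
```

{"name": "step_arm", "arguments": {"motion": [[[0,0,0,0,0,0,0.6],[0,0,0,0,0,0,0.6],[0,0,0,0,0,0,0.6],[0,0,0,0,0,0,0.6],[0,0,-20,0,0,0,0.6],[0,0,-50,0,0,0,0.6],[0,0,-80,0,0,0,0.6],[0,0,-110,0,0,0,0.6]]]}}

```text
time: 46.85
eef_pos: [0.3241, 0.4428, 0.2447]
ee_rot: [3.133, -0.786, -1.476]
contact_force: [1.3, 0.7, -0.2]
grip_width: 0.0687
grip_force: 0.0
```

```bash
python3 - <<'E'
from h import *
ps=-np.pi/2+.09
im=cv2.cvtColor(read_camera("side"),cv2.COLOR_RGB2BGR)
cv2.imwrite("pics/side3.png",im)
p,R=cur(); g=p+G*R.as_matrix()[:,2]
seq6([((g[0],g[1]+.03,.30),ps,.79),((.40,.25,.38),-1.3,0)])
E
```

```text
t 46.9 grasp [0.3349 0.3399 0.1386] a [ 0.066 -0.698 -0.713] xt [ 0.066 -0.71   0.701] w 0.0684 F [1.6 4.8 3.4] q [ 1.29  0.56 -0.32  0.26 -1.43 -1.33]
t 46.9 grasp [0.3349 0.3399 0.1386] a [ 0.066 -0.698 -0.713] xt [ 0.066 -0.71   0.701] w 0.0684 F [1.6 4.8 3.4] q [ 1.29  0.56 -0.32  0.26 -1.43 -1.33]
((np.float64(0.334866237846875), np.float64(0.3698618091447945), 0.3), -1.4807963267948965, 0.79) -> [  90.   -3. -136.] [-0.    0.01  0.  ] mm 163 rad 0.01
((0.4, 0.25, 0.38), -1.3, 0) -> [255. -54.  78.] [ 0.07 -0.78 -0.17] mm 272 rad 0.8
```

{"name": "step_arm", "arguments": {"motion": [[[90,-3,-136,0,0,0,0.6],[90,-3,-136,0,0,0,0.6],[90,-3,-136,0,0,0,0.6],[90,-3,-136,0,0,0,0.6],[90,-3,-136,0,0,0,1],[90,-3,-136,0,0,0,1],[90,-3,-136,0,0,0,1],[90,-3,-136,0,0,0,1]]]}}

```text
time: 47.57
eef_pos: [0.3251, 0.4745, 0.4018]
ee_rot: [3.131, -0.789, -1.475]
contact_force: [-0.3, -0.8, -1.0]
grip_width: 0.0851
grip_force: 0.0
```

{"name": "step_arm", "arguments": {"motion": [[[255,-54,78,0.07,-0.79,-0.17,1],[255,-54,78,0.07,-0.79,-0.17,1],[255,-54,78,0.07,-0.79,-0.17,1],[255,-54,78,0.07,-0.79,-0.17,1],[255,-54,78,0.07,-0.79,-0.17,1],[255,-54,78,0.07,-0.79,-0.17,1],[255,-54,78,0.07,-0.79,-0.17,1],[255,-54,78,0.07,-0.79,-0.17,1]]]}}

```text
time: 48.23
eef_pos: [0.4011, 0.2416, 0.5314]
ee_rot: [-3.142, 0.012, -1.308]
contact_force: [0.3, 0.5, 0.6]
grip_width: 0.0855
grip_force: 0.0
```

```bash
python3 - <<'E'
from h import *
im=cv2.cvtColor(read_camera("top"),cv2.COLOR_RGB2BGR); cv2.imwrite("pics/top6raw.png",im)
seq6([((.55,.15,.41),-1.272,0),((.6815,.0738,.41),-1.272,0),((.6815,.0738,.311),-1.272,0)])
E
```

```text
t 48.28 grasp [0.4    0.2443 0.3746] a [-0.006  0.007 -1.   ] xt [ 0.261 -0.965 -0.009] w 0.0854 F [ 1.  -0.9 -0.7] q [ 0.89  0.04 -0.12 -0.01 -1.4  -0.63]
((0.55, 0.15, 0.41), -1.272, 0) -> [ 129. -120.  -37.] [ 0.    0.01 -0.04] mm 180 rad 0.04
((0.6815, 0.0738, 0.41), -1.272, 0) -> [ 112. -102.   -0.] [ 0. -0.  0.] mm 151 rad 0.0
((0.6815, 0.0738, 0.311), -1.272, 0) -> [-1. -1. 99.] [ 0. -0.  0.] mm 99 rad 0.0
```

{"name": "step_arm", "arguments": {"motion": [[[129,-120,-37,0,0.01,-0.04,1],[129,-120,-37,0,0.01,-0.04,1],[129,-120,-37,0,0.01,-0.04,1],[129,-120,-37,0,0.01,-0.04,1],[129,-120,-37,0,0.01,-0.04,1],[129,-120,-37,0,0.01,-0.04,1],[129,-120,-37,0,0.01,-0.04,1],[129,-120,-37,0,0.01,-0.04,1]]]}}

```text
time: 48.95
eef_pos: [0.5506, 0.1538, 0.5617]
ee_rot: [3.132, -0.003, -1.262]
contact_force: [-0.1, -0.1, -0.3]
grip_width: 0.0851
grip_force: 0.0
```

{"name": "step_arm", "arguments": {"motion": [[[112,-102,0,0,0,0,1],[112,-102,0,0,0,0,1],[112,-102,0,0,0,0,1],[112,-102,0,0,0,0,1],[112,-102,0,0,0,0,1],[112,-102,0,0,0,0,1],[112,-102,0,0,0,0,1],[112,-102,0,0,0,0,1]]]}}

```text
time: 49.62
eef_pos: [0.6806, 0.078, 0.5645]
ee_rot: [3.137, -0.003, -1.261]
contact_force: [-0.4, 0.0, 0.7]
grip_width: 0.0855
grip_force: 0.0
```

```bash
python3 - <<'E'
from h import *
im=cv2.imread("pics/top6raw.png"); cv2.imwrite("pics/top6.png",np.hstack([cv2.resize(im[145:265,135:255],(600,600),interpolation=cv2.INTER_CUBIC)]))
seq6([((.6815,.0738,.311),-1.272,0)])
E
```

```text
t 49.62 grasp [0.6801 0.0775 0.4098] a [-0.003 -0.004 -1.   ] xt [ 0.305 -0.952  0.003] w 0.0855 F [-0.4  0.   0.7] q [ 0.35  0.45  0.49  0.   -1.62 -0.04]
((0.6815, 0.0738, 0.311), -1.272, 0) -> [ 4.  0. 99.] [ 0.   -0.    0.01] mm 99 rad 0.01
```

View pics/top6.png

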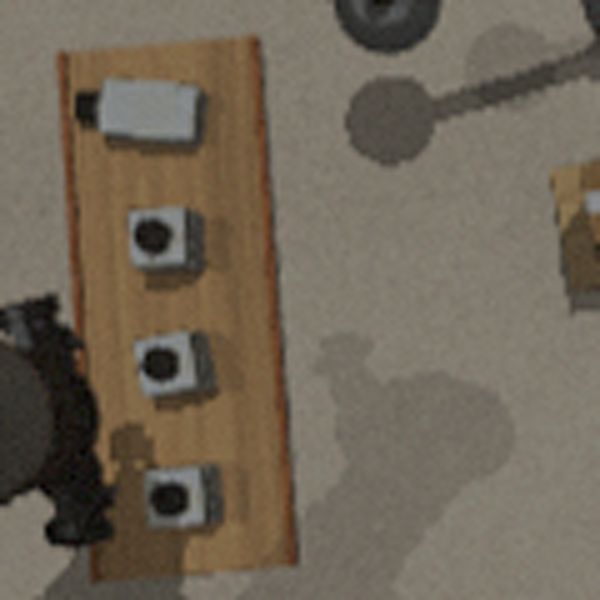

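TB stands in line (caps at (153,236), (160,363), (169,498)). Now the lamp.

{"name": "step_arm", "arguments": {"motion": [[[4,0,30,0,0,0.01,1],[4,0,60,0,0,0.01,1],[4,0,85,0,0,0.01,1],[4,0,99,0,0,0.01,1],[4,0,99,0,0,0.01,1],[4,0,99,0,0,0.01,-1],[4,0,99,0,0,0.01,-1],[4,0,99,0,0,0.01,-1]]]}}

```text
time: 50.28
eef_pos: [0.6824, 0.0729, 0.4672]
ee_rot: [3.141, -0.003, -1.272]
contact_force: [0.8, 0.6, 0.4]
grip_width: 0.0521
grip_force: 0.0
```

{"name": "step_arm", "arguments": {"motion": [[[0,0,0,0,0,0,-1],[0,0,0,0,0,0,-1],[0,0,0,0,0,0,-1],[0,0,0,0,0,0,-1],[0,0,0,0,0,0,-1],[0,0,0,0,0,0,-1],[0,0,0,0,0,0,-1],[0,0,0,0,0,0,-1]]]}}

```text
time: 50.95
eef_pos: [0.6827, 0.0727, 0.4659]
ee_rot: [3.139, -0.003, -1.273]
contact_force: [-0.4, 1.2, 5.7]
grip_width: 0.0186
grip_force: 58.6
```

{"name": "step_arm", "arguments": {"motion": [[[0,11,0,0,0,-0.0625,-1],[1,22,0,0,0,-0.125,-1],[3,34,0,0,0,-0.1875,-1],[6,45,0,0,0,-0.25,-1],[9,55,0,0,0,-0.3125,-1],[12,66,0,0,0,-0.375,-1],[17,76,0,0,0,-0.4375,-1],[22,86,0,0,0,-0.5,-1]]]}}

```text
time: 51.62
eef_pos: [0.6073, 0.0255, 0.4659]
ee_rot: [3.139, -0.003, -0.769]
contact_force: [4.6, -1.9, 1.7]
grip_width: 0.0188
grip_force: 58.8
```

{"name": "step_arm", "arguments": {"motion": [[[0,11,0,0,0,-0.0625,-1],[1,22,0,0,0,-0.125,-1],[3,34,0,0,0,-0.1875,-1],[6,45,0,0,0,-0.25,-1],[9,55,0,0,0,-0.3125,-1],[12,66,0,0,0,-0.375,-1],[17,76,0,0,0,-0.4375,-1],[22,86,0,0,0,-0.5,-1]]]}}

```text
time: 52.28
eef_pos: [0.5642, -0.0512, 0.4659]
ee_rot: [3.139, -0.004, -0.27]
contact_force: [10.5, -0.5, -0.2]
grip_width: 0.0185
grip_force: 59.0
```

```bash
python3 - <<'E'
from h import *
cur(); seq6([((.5572,-.110,.311),.067,0)])
E
```

```text
t 52.28 grasp [ 0.5648 -0.0518  0.3112] a [ 0.004 -0.004 -1.   ] xt [ 0.964 -0.266  0.004] w 0.0185 F [10.5 -0.5 -0.2] q [ 0.2   0.25 -0.04  0.   -1.28  1.1 ]
t 52.28 grasp [ 0.5648 -0.0518  0.3112] a [ 0.004 -0.004 -1.   ] xt [ 0.964 -0.266  0.004] w 0.0185 F [10.5 -0.5 -0.2] q [ 0.2   0.25 -0.04  0.   -1.28  1.1 ]
((0.5572, -0.11, 0.311), 0.067, 0) -> [ 9. 59.  0.] [ 0.   -0.   -0.34] mm 60 rad 0.34
```

{"name": "step_arm", "arguments": {"motion": [[[0,11,0,0,0,-0.0625,-1],[1,22,0,0,0,-0.125,-1],[3,34,0,0,0,-0.1875,-1],[6,45,0,0,0,-0.25,-1],[9,55,0,0,0,-0.3125,-1],[10,60,0,0,0,-0.34,-1],[10,60,0,0,0,-0.34,-1],[10,60,0,0,0,-0.34,-1]]]}}

```text
time: 52.95
eef_pos: [0.5587, -0.111, 0.4659]
ee_rot: [3.138, -0.006, 0.067]
contact_force: [10.1, 0.9, -1.4]
grip_width: 0.0188
grip_force: 58.9
```

{"name": "step_arm", "arguments": {"motion": [[[0,0,0,0,0,0,1],[0,0,0,0,0,0,1],[0,0,0,0,0,0,1],[0,0,0,0,0,0,1],[0,0,0,0,0,0,1],[0,0,0,0,0,0,1],[0,0,0,0,0,0,1],[0,0,0,0,0,0,1]]]}}

```text
time: 53.62
eef_pos: [0.556, -0.1112, 0.4659]
ee_rot: [3.138, 0.004, 0.067]
contact_force: [0.2, 0.4, -0.5]
grip_width: 0.0851
grip_force: 0.0
```

{"name": "step_arm", "arguments": {"motion": [[[0,0,-30,0,0,0,1],[0,0,-60,0,0,0,1],[0,0,-90,0,0,0,1],[0,0,-110,0,0,0,1],[0,0,-110,0,0,0,1],[0,0,-110,0,0,0,1],[0,0,-110,0,0,0,1],[0,0,-110,0,0,0,1]]]}}

```text
time: 54.28
eef_pos: [0.5566, -0.1107, 0.5743]
ee_rot: [3.138, 0.007, 0.067]
contact_force: [-0.0, -0.0, 0.7]
grip_width: 0.0854
grip_force: 0.0
```

```bash
python3 - <<'E'
from h import *
print(world([(153,236),(160,363),(169,498)],.106,"B"))
yw=-.07; psi=-np.pi/2+yw; d=np.array([.07,1,0]); g=np.array([.636,.2804,.036])+.0*d; g=g.round(4)
a=pose(g,psi,.785)[1].as_matrix()[:,2]; pre=(g-.1*a).round(4); print(g,pre)
seq6([((.53,.03,.42),-.7,0),((.58,.20,.36),psi,0),((.62,.32,.24),psi,.785),(tuple(pre),psi,.785),(tuple(g),psi,.785)])
E
```

```text
[[0.53434912 0.26352067 0.106     ]
 [0.44012453 0.25632972 0.106     ]
 [0.3410457  0.24761796 0.106     ]]
[0.636  0.2804 0.036 ] [0.6409 0.3509 0.1067]
t 54.28 grasp [ 0.5555 -0.1112  0.4196] a [-0.007 -0.004 -1.   ] xt [ 0.998  0.067 -0.007] w 0.0854 F [-0.  -0.   0.7] q [ 0.09  0.22  0.19  0.   -1.55  1.55]
((0.53, 0.03, 0.42), -0.7, 0) -> [ -17. -142.   -1.] [0.01 0.01 0.77] mm 143 rad 0.77
((0.58, 0.2, 0.36), -1.6407963267948966, 0) -> [ -72. -162.   61.] [-0.01  0.    0.94] mm 187 rad 0.94
((0.62, 0.32, 0.24), -1.6407963267948966, 0.785) -> [-232.  -31.  165.] [ 0.    0.78 -0.  ] mm 286 rad 0.78
((np.float64(0.6409), np.float64(0.3509), np.float64(0.1067)), -1.6407963267948966, 0.785) -> [-117.  -20.   72.] [0. 0. 0.] mm 139 rad 0.0
((np.float64(0.636), np.float64(0.2804), np.float64(0.036)), -1.6407963267948966, 0.785) -> [  1.   0. 100.] [0. 0. 0.] mm 100 rad 0.0
```

{"name": "step_arm", "arguments": {"motion": [[[-17,-142,-1,0,0,0.77,1],[-17,-142,-1,0,0,0.77,1],[-17,-142,-1,0,0,0.77,1],[-17,-142,-1,0,0,0.77,1],[-17,-142,-1,0,0,0.77,1],[-17,-142,-1,0,0,0.77,1],[-17,-142,-1,0,0,0.77,1],[-17,-142,-1,0,0,0.77,1]]]}}

```text
time: 54.95
eef_pos: [0.5301, 0.0303, 0.5752]
ee_rot: [3.134, 0.002, -0.703]
contact_force: [-0.7, 0.3, -0.4]
grip_width: 0.0852
grip_force: 0.0
```

{"name": "step_arm", "arguments": {"motion": [[[-72,-162,61,0,0,0.94,0.6],[-72,-162,61,0,0,0.94,0.6],[-72,-162,61,0,0,0.94,0.6],[-72,-162,61,0,0,0.94,0.6],[-72,-162,61,0,0,0.94,0.6],[-72,-162,61,0,0,0.94,0.6],[-72,-162,61,0,0,0.94,0.6],[-72,-162,61,0,0,0.94,0.6]]]}}

```text
time: 55.62
eef_pos: [0.5799, 0.2004, 0.5128]
ee_rot: [3.135, -0.006, -1.646]
contact_force: [-0.5, -0.0, -0.0]
grip_width: 0.0685
grip_force: 0.0
```

{"name": "step_arm", "arguments": {"motion": [[[-232,-31,165,0,0.78,0,0.6],[-232,-31,165,0,0.78,0,0.6],[-232,-31,165,0,0.78,0,0.6],[-232,-31,165,0,0.78,0,0.6],[-232,-31,165,0,0.78,0,0.6],[-232,-31,165,0,0.78,0,0.6],[-232,-31,165,0,0.78,0,0.6],[-232,-31,165,0,0.78,0,0.6]]]}}

```text
time: 56.28
eef_pos: [0.6262, 0.4335, 0.3343]
ee_rot: [3.117, -0.798, -1.62]
contact_force: [-0.4, -1.0, -3.7]
grip_width: 0.0682
grip_force: 0.0
```

```bash
python3 - <<'E'
from h import *
yw=-.07; psi=-np.pi/2+yw; g=np.array([.6362,.2834,.036])
a=pose(g,psi,.785)[1].as_matrix()[:,2]; pre=(g-.1*a).round(4)
seq6([(tuple(pre),psi,.785),(tuple(g),psi,.785)])
E
```

```text
t 56.28 grasp [0.6171 0.3231 0.2263] a [-0.059 -0.713 -0.698] xt [-0.034 -0.698  0.716] w 0.0682 F [-0.4 -1.  -3.7] q [ 0.87  0.79  0.31  0.44 -1.76 -0.99]
((np.float64(0.6411), np.float64(0.3539), np.float64(0.1067)), -1.6407963267948966, 0.785) -> [-106.  -23.   60.] [ 0.01 -0.01  0.01] mm 124 rad 0.02
((np.float64(0.6362), np.float64(0.2834), np.float64(0.036)), -1.6407963267948966, 0.785) -> [ -0.   0. 100.] [-0. -0.  0.] mm 100 rad 0.0
```

{"name": "step_arm", "arguments": {"motion": [[[-40,-7,24,0,0,0,0.6],[-80,-14,48,0,0,0,0.6],[-110,-20,65,0,0,0,0.6],[-119,-20,70,0,0,0,0.6],[-119,-20,70,0,0,0,0.6],[-119,-20,70,0,0,0,0.6],[-119,-20,70,0,0,0,0.6],[-119,-20,70,0,0,0,0.6]]]}}

```text
time: 56.95
eef_pos: [0.6489, 0.4615, 0.2191]
ee_rot: [3.142, -0.78, -1.643]
contact_force: [0.4, -0.7, 0.3]
grip_width: 0.0681
grip_force: 0.0
```

```bash
python3 - <<'E'
from h import *
yw=-.07; psi=-np.pi/2+yw; g=np.array([.6362,.2834,.036])
im=cv2.cvtColor(read_camera("side"),cv2.COLOR_RGB2BGR)
cv2.imwrite("pics/side4.png",cv2.resize(im[140:380,130:450],(800,600),interpolation=cv2.INTER_CUBIC))
seq6([(tuple(g),psi,.785)])
E
```

```text
t 57.0 grasp [0.6409 0.353  0.1089] a [-0.051 -0.701 -0.711] xt [-0.051 -0.709  0.703] w 0.0682 F [1.  0.2 0.1] q [ 0.87  0.94  0.34  0.43 -1.63 -1.06]
((np.float64(0.6362), np.float64(0.2834), np.float64(0.036)), -1.6407963267948966, 0.785) -> [ -2.  -0. 101.] [ 0.  0. -0.] mm 101 rad 0.0
```

View pics/side4.png

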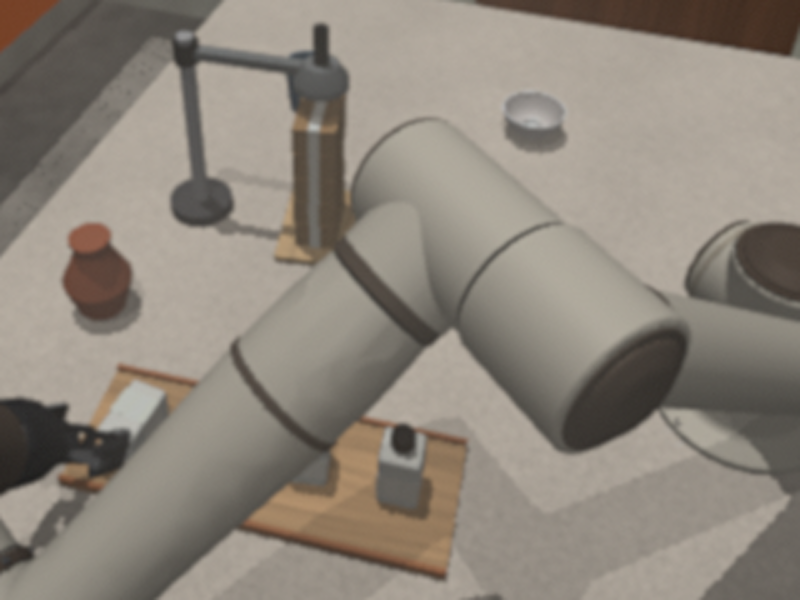

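Lamp shade is over the column; the gripper points at TA and the forearm passes well above the standing bottles. Advancing.

{"name": "step_arm", "arguments": {"motion": [[[0,0,20,0,0,0,0.6],[-1,0,40,0,0,0,0.6],[-1,0,60,0,0,0,0.6],[-2,0,75,0,0,0,0.6],[-2,0,88,0,0,0,0.6],[-2,0,96,0,0,0,0.6],[-2,0,100,0,0,0,0.6],[-2,0,100,0,0,0,0.6]]]}}

```text
time: 57.67
eef_pos: [0.6434, 0.3921, 0.1435]
ee_rot: [3.137, -0.784, -1.64]
contact_force: [-0.8, -0.2, -0.5]
grip_width: 0.068
grip_force: 0.0
```

{"name": "step_arm", "arguments": {"motion": [[[0,0,0,0,0,0,-1],[0,0,0,0,0,0,-1],[0,0,0,0,0,0,-1],[0,0,0,0,0,0,-1],[0,0,0,0,0,0,-1],[0,0,0,0,0,0,-1],[0,0,0,0,0,0,-1],[0,0,0,0,0,0,-1]]]}}

```text
time: 58.33
eef_pos: [0.6437, 0.3936, 0.1442]
ee_rot: [3.141, -0.782, -1.641]
contact_force: [1.9, 3.3, 4.8]
grip_width: 0.0435
grip_force: 53.4
```

```bash
python3 - <<'E'
from h import *
psi=-np.pi/2-.07; ps=-np.pi/2+.09
p,R=cur(); g=p+G*R.as_matrix()[:,2]
seq6([((g[0],g[1],.14),psi,.785),((.637,.2674,.16),ps,0.),((.637,.2674,.14),ps,-.785),((.637,.2674,.062),ps,-.785)])
E
```

```text
t 58.33 grasp [0.6359 0.2849 0.0345] a [-0.05  -0.703 -0.709] xt [-0.049 -0.708  0.705] w 0.0435 F [1.9 3.3 4.8] q [ 0.81  0.94  0.12  0.47 -1.42 -1.12]
t 58.33 grasp [0.6359 0.2849 0.0345] a [-0.05  -0.703 -0.709] xt [-0.049 -0.708  0.705] w 0.0435 F [1.9 3.3 4.8] q [ 0.81  0.94  0.12  0.47 -1.42 -1.12]
((np.float64(0.635945352880537), np.float64(0.28485822381948106), 0.14), -1.6407963267948966, 0.785) -> [ 74.   0. -75.] [0. 0. 0.] mm 105 rad 0.0
((0.637, 0.2674, 0.16), -1.4807963267948965, 0.0) -> [136.  -2.  43.] [ 0.06 -0.78 -0.15] mm 143 rad 0.8
((0.637, 0.2674, 0.14), -1.4807963267948965, -0.785) -> [109.  -1.  66.] [ 0.   -0.79 -0.  ] mm 127 rad 0.79
((0.637, 0.2674, 0.062), -1.4807963267948965, -0.785) -> [55.  0. 54.] [-0.  0. -0.] mm 77 rad 0.0
```

{"name": "step_arm", "arguments": {"motion": [[[18,0,-19,0,0,0,-1],[36,0,-37,0,0,0,-1],[55,0,-56,0,0,0,-1],[74,0,-75,0,0,0,-1],[74,0,-75,0,0,0,-1],[74,0,-75,0,0,0,-1],[74,0,-75,0,0,0,-1],[74,0,-75,0,0,0,-1]]]}}

```text
time: 59.0
eef_pos: [0.6431, 0.3926, 0.245]
ee_rot: [3.131, -0.787, -1.636]
contact_force: [0.2, -0.1, -2.3]
grip_width: 0.0437
grip_force: 53.3
```

{"name": "step_arm", "arguments": {"motion": [[[136,-2,43,0.06,-0.78,-0.15,-1],[136,-2,43,0.06,-0.78,-0.15,-1],[136,-2,43,0.06,-0.78,-0.15,-1],[136,-2,43,0.06,-0.78,-0.15,-1],[136,-2,43,0.06,-0.78,-0.15,-1],[136,-2,43,0.06,-0.78,-0.15,-1],[136,-2,43,0.06,-0.78,-0.15,-1],[136,-2,43,0.06,-0.78,-0.15,-1]]]}}

```text
time: 59.67
eef_pos: [0.6368, 0.2655, 0.3128]
ee_rot: [3.134, -0.001, -1.488]
contact_force: [-0.6, 0.3, -1.3]
grip_width: 0.0437
grip_force: 53.5
```

{"name": "step_arm", "arguments": {"motion": [[[109,-1,66,0,-0.79,0,-1],[109,-1,66,0,-0.79,0,-1],[109,-1,66,0,-0.79,0,-1],[109,-1,66,0,-0.79,0,-1],[109,-1,66,0,-0.79,0,-1],[109,-1,66,0,-0.79,0,-1],[109,-1,66,0,-0.79,0,-1],[109,-1,66,0,-0.79,0,-1]]]}}

```text
time: 60.33
eef_pos: [0.6468, 0.1561, 0.2452]
ee_rot: [3.126, 0.787, -1.499]
contact_force: [-0.7, -0.2, -2.6]
grip_width: 0.0436
grip_force: 53.7
```

{"name": "step_arm", "arguments": {"motion": [[[0,0,0,0,0,0,-1],[0,0,0,0,0,0,-1],[0,0,0,0,0,0,-1],[0,0,0,0,0,0,-1],[0,0,0,0,0,0,-1],[0,0,0,0,0,0,-1],[0,0,0,0,0,0,-1],[0,0,0,0,0,0,-1]]]}}

```text
time: 61.0
eef_pos: [0.6466, 0.1581, 0.2478]
ee_rot: [3.133, 0.788, -1.491]
contact_force: [0.7, 0.3, -1.9]
grip_width: 0.0437
grip_force: 53.7
```

```bash
python3 - <<'E'
from h import *
ps=-np.pi/2+.09
im=cv2.cvtColor(read_camera("side"),cv2.COLOR_RGB2BGR)
cv2.imwrite("pics/side5.png",cv2.resize(im[140:380,130:450],(800,600),interpolation=cv2.INTER_CUBIC))
seq6([((.637,.2689,.062),ps,-.79),((.637,.2689,.0525),ps,-.79)])
E
```

```text
t 61.05 grasp [0.6367 0.2672 0.1387] a [-0.065  0.706 -0.705] xt [ 0.056 -0.703 -0.709] w 0.0435 F [ 0.6  0.7 -2.1] q [ 0.26  0.6   0.16 -0.87 -1.15  0.2 ]
((0.637, 0.2689, 0.062), -1.4807963267948965, -0.79) -> [54. -1. 55.] [ 0.   -0.   -0.01] mm 77 rad 0.01
((0.637, 0.2689, 0.0525), -1.4807963267948965, -0.79) -> [6. 0. 7.] [ 0. -0.  0.] mm 9 rad 0.0
```

View pics/side5.png

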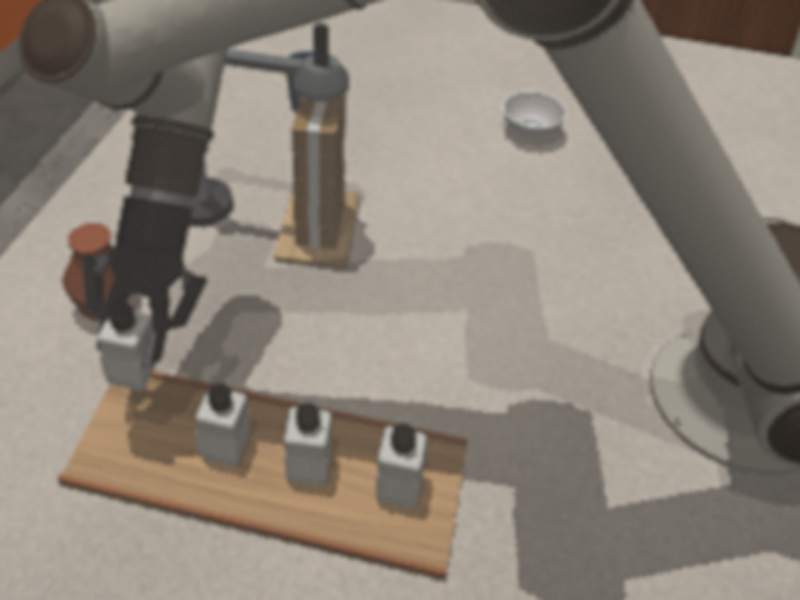

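TA is upright in the grip above its place, clear of the vase. Lowering.

{"name": "step_arm", "arguments": {"motion": [[[10,0,10,0,0,0,-1],[20,0,20,0,0,0,-1],[30,0,31,0,0,0,-1],[40,0,41,0,0,0,-1],[48,-1,49,0,0,0,-1],[54,-1,55,0,0,0,-1],[54,-1,55,0,0,0,-1],[54,-1,55,0,0,0,-1]]]}}

```text
time: 61.72
eef_pos: [0.6472, 0.1588, 0.1697]
ee_rot: [3.131, 0.788, -1.493]
contact_force: [-0.3, -0.6, -2.0]
grip_width: 0.0434
grip_force: 53.7
```

{"name": "step_arm", "arguments": {"motion": [[[1,0,1,0,0,0,-1],[1,0,1,0,0,0,-1],[2,0,2,0,0,0,-1],[2,0,2,0,0,0,-1],[3,0,3,0,0,0,-1],[3,0,3,0,0,0,-1],[3,0,3,0,0,0,-1],[3,0,3,0,0,0,-1]]]}}

```text
time: 62.38
eef_pos: [0.6471, 0.1589, 0.1665]
ee_rot: [3.133, 0.788, -1.491]
contact_force: [-0.1, 0.0, -1.7]
grip_width: 0.0432
grip_force: 53.7
```

```bash
python3 -c "
from h import *
cur()"
```

```text
t 62.38 grasp [0.6371 0.2682 0.0574] a [-0.065  0.706 -0.705] xt [ 0.056 -0.703 -0.709] w 0.0432 F [-0.1  0.  -1.7] q [ 0.26  0.71  0.13 -0.92 -1.07  0.33]
```

{"name": "step_arm", "arguments": {"motion": [[[1,0,1,0,0,0,-1],[1,0,1,0,0,0,-1],[2,0,2,0,0,0,-1],[2,0,2,0,0,0,-1],[2,0,2,0,0,0,-1],[2,0,2,0,0,0,-1],[2,0,2,0,0,0,-1],[2,0,2,0,0,0,-1]]]}}

```text
time: 63.05
eef_pos: [0.6471, 0.1589, 0.1636]
ee_rot: [3.133, 0.788, -1.491]
contact_force: [-0.1, -0.2, -2.8]
grip_width: 0.0436
grip_force: 53.7
```

```bash
python3 -c "
from h import *
cur()"
```

```text
t 63.05 grasp [0.6371 0.2682 0.0546] a [-0.065  0.706 -0.705] xt [ 0.056 -0.703 -0.709] w 0.0436 F [-0.1 -0.2 -2.8] q [ 0.25  0.71  0.13 -0.92 -1.07  0.33]
```

{"name": "step_arm", "arguments": {"motion": [[[1,0,1,0,0,0,-1],[1,0,1,0,0,0,-1],[2,0,2,0,0,0,-1],[2,0,2,0,0,0,-1],[2,0,2,0,0,0,-1],[2,0,2,0,0,0,-1],[2,0,2,0,0,0,-1],[2,0,2,0,0,0,-1]]]}}

```text
time: 63.72
eef_pos: [0.6471, 0.159, 0.1608]
ee_rot: [3.133, 0.788, -1.491]
contact_force: [0.5, -0.6, -2.6]
grip_width: 0.0433
grip_force: 53.7
```

```bash
python3 -c "
from h import *
cur()"
```

```text
t 63.72 grasp [0.6371 0.2682 0.0517] a [-0.065  0.706 -0.705] xt [ 0.056 -0.703 -0.709] w 0.0433 F [ 0.5 -0.6 -2.6] q [ 0.25  0.71  0.13 -0.93 -1.07  0.34]
```

{"name": "step_arm", "arguments": {"motion": [[[1,0,1,0,0,0,-1],[1,0,1,0,0,0,-1],[1,0,1,0,0,0,-1],[1,0,1,0,0,0,-1],[1,0,1,0,0,0,-1],[1,0,1,0,0,0,-1],[1,0,1,0,0,0,-1],[1,0,1,0,0,0,-1]]]}}

```text
time: 64.38
eef_pos: [0.6471, 0.1589, 0.1593]
ee_rot: [3.133, 0.788, -1.491]
contact_force: [0.3, 0.6, -1.5]
grip_width: 0.0435
grip_force: 53.7
```

{"name": "step_arm", "arguments": {"motion": [[[1,0,1,0,0,0,-1],[1,0,1,0,0,0,-1],[1,0,1,0,0,0,-1],[1,0,1,0,0,0,-1],[1,0,1,0,0,0,-1],[1,0,1,0,0,0,-1],[1,0,1,0,0,0,-1],[1,0,1,0,0,0,-1]]]}}

```text
time: 65.05
eef_pos: [0.6471, 0.159, 0.1579]
ee_rot: [3.133, 0.788, -1.491]
contact_force: [-0.9, -0.4, -2.3]
grip_width: 0.0435
grip_force: 53.7
```

{"name": "step_arm", "arguments": {"motion": [[[1,0,1,0,0,0,-1],[1,0,1,0,0,0,-1],[1,0,1,0,0,0,-1],[1,0,1,0,0,0,-1],[1,0,1,0,0,0,-1],[1,0,1,0,0,0,-1],[1,0,1,0,0,0,-1],[1,0,1,0,0,0,-1]]]}}

```text
time: 65.72
eef_pos: [0.6471, 0.159, 0.1566]
ee_rot: [3.133, 0.788, -1.491]
contact_force: [-0.2, 0.8, -1.8]
grip_width: 0.0433
grip_force: 53.7
```

{"name": "step_arm", "arguments": {"motion": [[[1,0,1,0,0,0,-1],[1,0,1,0,0,0,-1],[1,0,1,0,0,0,-1],[1,0,1,0,0,0,-1],[1,0,1,0,0,0,-1],[1,0,1,0,0,0,-1],[1,0,1,0,0,0,-1],[1,0,1,0,0,0,-1]]]}}

```text
time: 66.38
eef_pos: [0.6472, 0.1588, 0.1558]
ee_rot: [3.134, 0.789, -1.49]
contact_force: [-1.1, -3.0, 5.3]
grip_width: 0.0439
grip_force: 53.8
```

Contact. Release and back out.

{"name": "step_arm", "arguments": {"motion": [[[0,0,0,0,0,0,-1],[0,0,0,0,0,0,0.1],[0,0,0,0,0,0,0.3],[0,0,0,0,0,0,0.6],[0,0,0,0,0,0,0.6],[0,0,0,0,0,0,0.6],[0,0,0,0,0,0,0.6],[0,0,0,0,0,0,0.6]]]}}

```text
time: 67.05
eef_pos: [0.647, 0.159, 0.1549]
ee_rot: [3.133, 0.788, -1.491]
contact_force: [0.2, -0.5, -0.1]
grip_width: 0.0685
grip_force: 0.0
```

{"name": "step_arm", "arguments": {"motion": [[[0,0,-10,0,0,0,0.6],[0,0,-30,0,0,0,0.6],[0,0,-55,0,0,0,0.6],[0,0,-80,0,0,0,0.6],[0,0,-100,0,0,0,0.6],[0,0,-110,0,0,0,0.6],[0,0,-110,0,0,0,0.6],[0,0,-110,0,0,0,0.6]]]}}

```text
time: 67.72
eef_pos: [0.654, 0.0811, 0.2329]
ee_rot: [3.134, 0.789, -1.492]
contact_force: [-0.3, -0.4, -0.6]
grip_width: 0.0683
grip_force: 0.0
```

```bash
python3 - <<'E'
from h import *
from fit import fk,P
print([v.round(2) for v in fk(read_state()["qpos"],P,1)[:4]])
seq6([((.60,.19,.35),-1.4,-.3),((.42,.06,.40),-1.4,0)])
E
```

```text
[array([0.33, 0.05, 0.62]), array([0.7 , 0.1 , 0.43]), array([ 0.66, -0.01,  0.32]), array([0.65, 0.08, 0.23])]
t 67.72 grasp [0.6442 0.1904 0.1239] a [-0.064  0.707 -0.705] xt [ 0.056 -0.703 -0.709] w 0.0683 F [-0.3 -0.4 -0.6] q [ 0.15  0.63  0.16 -0.86 -1.21  0.3 ]
((0.6, 0.19, 0.35), -1.4, -0.3) -> [-235.   42. -139.] [-0.04  0.49 -0.08] mm 276 rad 0.5
((0.42, 0.06, 0.4), -1.4, 0) -> [ 32. 200. -70.] [-0.   0.3  0. ] mm 214 rad 0.3
```

{"name": "step_arm", "arguments": {"motion": [[[-235,42,-139,-0.04,0.49,-0.08,0.6],[-235,42,-139,-0.04,0.49,-0.08,0.6],[-235,42,-139,-0.04,0.49,-0.08,0.6],[-235,42,-139,-0.04,0.49,-0.08,0.6],[-235,42,-139,-0.04,0.49,-0.08,0.6],[-235,42,-139,-0.04,0.49,-0.08,0.6],[-235,42,-139,-0.04,0.49,-0.08,0.6],[-235,42,-139,-0.04,0.49,-0.08,0.6]]]}}

```text
time: 68.38
eef_pos: [0.6072, 0.1469, 0.5043]
ee_rot: [-3.128, 0.3, -1.389]
contact_force: [0.7, -0.3, 0.8]
grip_width: 0.0684
grip_force: 0.0
```

{"name": "step_arm", "arguments": {"motion": [[[32,200,-70,0,0.3,0,0.6],[32,200,-70,0,0.3,0,0.6],[32,200,-70,0,0.3,0,0.6],[32,200,-70,0,0.3,0,0.6],[32,200,-70,0,0.3,0,0.6],[32,200,-70,0,0.3,0,0.6],[32,200,-70,0,0.3,0,0.6],[32,200,-70,0,0.3,0,0.6]]]}}

```text
time: 69.05
eef_pos: [0.4199, 0.0604, 0.5541]
ee_rot: [-3.141, -0.001, -1.396]
contact_force: [1.4, 0.2, 0.0]
grip_width: 0.0685
grip_force: 0.0
```

```bash
python3 - <<'E'
from h import *
seq6([((.38,-.22,.40),-1.7,0),((.30,-.46,.38),-2.2,0)])
E
```

```text
t 69.05 grasp [0.4201 0.0602 0.3994] a [ 0.001 -0.001 -1.   ] xt [ 0.174 -0.985  0.001] w 0.0685 F [1.4 0.2 0. ] q [ 0.53 -0.05 -0.16  0.   -1.46 -0.35]
((0.38, -0.22, 0.4), -1.7, 0) -> [269.  88.  -0.] [-0.  -0.   0.3] mm 283 rad 0.3
((0.3, -0.46, 0.38), -2.2, 0) -> [248.  49.  20.] [-0.  -0.   0.5] mm 254 rad 0.5
```

{"name": "step_arm", "arguments": {"motion": [[[269,88,0,0,0,0.3,0.6],[269,88,0,0,0,0.3,0.6],[269,88,0,0,0,0.3,0.6],[269,88,0,0,0,0.3,0.6],[269,88,0,0,0,0.3,0.6],[269,88,0,0,0,0.3,0.6],[269,88,0,0,0,0.3,0.6],[269,88,0,0,0,0.3,0.6]]]}}

```text
time: 69.72
eef_pos: [0.3811, -0.2247, 0.5526]
ee_rot: [3.138, -0.002, -1.704]
contact_force: [1.2, -0.6, -0.5]
grip_width: 0.0682
grip_force: 0.0
```

{"name": "step_arm", "arguments": {"motion": [[[248,49,20,0,0,0.5,0.6],[248,49,20,0,0,0.5,0.6],[248,49,20,0,0,0.5,0.6],[248,49,20,0,0,0.5,0.6],[248,49,20,0,0,0.5,0.6],[248,49,20,0,0,0.5,0.6],[248,49,20,0,0,0.5,0.6],[248,49,20,0,0,0.5,0.6]]]}}

```text
time: 70.38
eef_pos: [0.3009, -0.4632, 0.5315]
ee_rot: [3.137, 0.001, -2.201]
contact_force: [-0.9, 1.1, -0.4]
grip_width: 0.0681
grip_force: 0.0
```

```bash
python3 - <<'E'
from h import *
im=cv2.cvtColor(read_camera("top"),cv2.COLOR_RGB2BGR)
a=cv2.resize(im[145:265,145:305],(800,600),interpolation=cv2.INTER_CUBIC); cv2.imwrite("pics/top7.png",a)
s=cv2.cvtColor(read_camera("side"),cv2.COLOR_RGB2BGR); cv2.imwrite("pics/side6raw.png",s)
print(read_state()["qd"].round(3) if hasattr(read_state()["qd"],"round") else read_state()["qd"])
E
```

```text
[ 0.026 -0.039 -0.003  0.003 -0.001  0.002]
```

View pics/top7.png

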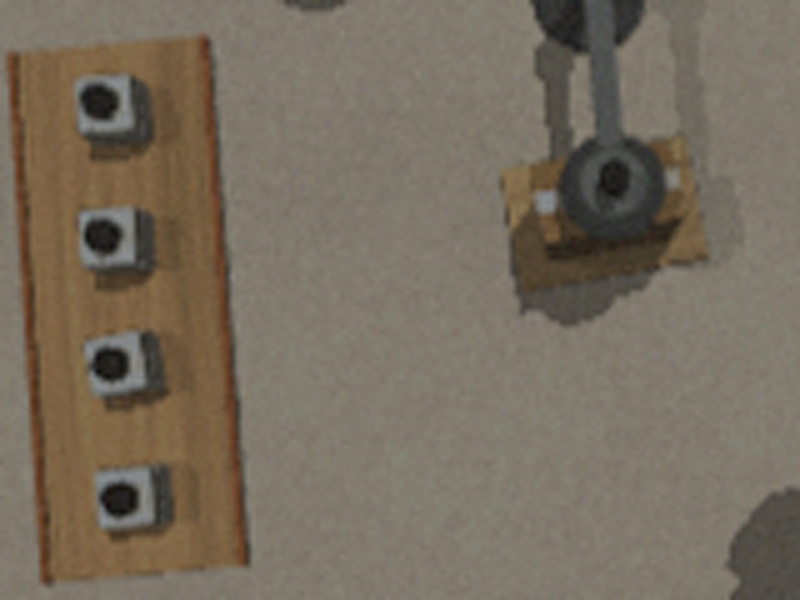

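The final top view shows the four caps in line at (99,102), (103,237), (110,364) and (119,498). The shade, at (612,188), is centred over the column on the board, so I am handing in.

```bash
python3 -c "
from plant import ticket
print(ticket.hand_in())"
```

```text
the job is handed in; nothing more can be done
None
```

The job is handed in at about 70 s: all five cartons are stacked square on the board, the lamp shade is back over the column, and both tipped bottles stand in the lane (the far one about 3 mm off the line of the others), with no standing bottle, cup, vase or bowl touched as far as I could see.

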